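Unclip a filter cartridge and hang it on the storage rail

ROBOT

A 6-joint arm with a two-finger parallel gripper is mounted at the origin on the work surface. World frame = base frame: x ahead of the robot, y to its left, z up, the work surface at z = 0. Lengths are in m, angles in rad, forces in N, time in s.
With the tool pointing down it reaches from about 0.375 to 0.975 m from the base axis. Payload 3.8 kg.
Tool frame: the origin (TCP) lies on the centre line of the jaws, within the pads' length; the fingertips stand 25 mm ahead of it and the grasp point (between the pads) lies 6 mm ahead of it; z points along the fingers, y is the direction in which the jaws open and shut (so a half turn about z gives the same grasp; the last joint's range is limited). The gripper opens to 85 mm and grips with 20 to 120 N. Pads are 22 mm wide; open, the fingers measure 114 mm over their backs; the gripper's body (76 mm by 85 mm) begins 54 mm behind the grasp point. The pads swing forward as they close: fully open they stand 13 mm farther back than shut.
Start: joints at [1.139, 0.264, 1.604, -0, 1.274, -0.037], TCP at [0.26, 0.623, 0.256] pointing down, gripper open.
Joint ranges: [-2.63, 2.63], [-0.94, 2.18], [0.31, 2.57], [-1.31, 4.45], [0, 2.66], [-2.55, 2.55]. Speed limits (rad/s): [2.57, 2.57, 3.14, 3.14, 3.14, 3.14].

INTERFACE

Orientations are given as a rotation vector (axis times angle).
In Python, from workcell import bot gives the robot as it stands.
- The arm moves only by the tool servo_tool, never from a script. Its argument "moves" is a list of rows, each a list of 3 entries, a list of its own where there are three numbers: the closure in counts, from 0 (fully open) to 255 (shut), then the shift along the tool's x, y, z in m, then the turn about the tool's z in rad. A call has exactly 8 rows; each row shifts and turns the pose as measured when the row begins, along the tool's axes as they then stand; what a row does not reach is not made up. A row lasts 1/12 s, in which the tool goes at most 41.7 mm and 7.16 degrees, less where a joint would pass 70% of its speed; a pose out of reach is approached as far as the arm can. A call is refused whole if a number of a shift passes 0.0417 or a number of a turn 0.125, either way. A call with a gripper value outside its range is refused whole. The fingers move at their own pace and stop on an object; "newtons" is the grip in N (left out, the last holds). Time passes only in rows, so rows that do not move let the fingers close, or fill a call up. It gives the time, the measured TCP pose, the force and the opening at its end, in the units of the state.
- bot.read_state(): the state, without advancing time (a new reading comes with each control period).
- bot.read_camera(name): name is "side" or "top"; returns a dict with "pixels" (384x512x3 uint8, red, green, blue), "depth" (384x512 float32, m along the optical axis (not along the pixel's ray), 0 where there is no reading), "intrinsics" (3x3 intrinsics, pixels), "R" (3x3) and "t" (3): a world point X has camera coordinates R X + t. Camera axes: x right, y down, z forward; pixel columns grow to the right and rows downward; lengths in m; the calibration is good to about 2 mm. A picture is of the moment at which its call begins.
- bot.finish_job(): hands the job in, once; it reports no verdict.
The state is a dict: "time": time; "q": joint angles; "joint_vel": joint speeds; "joint_torque": joint torques, N m; "tool_pos": TCP position; "tcp_rot": TCP orientation; "wrist_force": force on the tool from outside, world axes, zero at the start; "torque": the same for the moment, N m; "width": opening from 0.0 (shut) to 1.0 (fully open).
Only numpy, scipy, OpenCV 4.12 (cv2) and the standard library are available. Lean on these libraries where they do the work, as an engineer would, in place of code of your own. Each camera call takes 0.05 s, during which the arm holds its last target.

TASK

Take the used filter cartridge out of the bench filter unit by squeezing its orange snap tab in while lifting it straight up, then stand it upright on the green mat and let go. Take it again by the blue fin on its top, bring its neck into the open end of the steel hanging rail, slide it fully home against the closed end and leave it hanging there. Do not disturb the bottles and the jar.

Things in the scene. Friction and masses are not known exactly. Their poses are not given: they have to be found in the camera images.
- cartridge: Grey filter cartridge, loose, about 0.3 kg: block 50 (x) x 90 (y) x 95 mm high. Origin: centre of its underside, z up. Orange snap tab on its +x face; the -x face is plain, for the opposite finger. On top a T hanger, 131 mm to its very top. At the start it stands in the filter unit, its underside 15 mm above the table, held by the tab's tooth. On the rail it may face any way round.
- snap_tab (a joint): Travel of the orange snap tab into the cartridge (along its -x): 0 = sprung out and latched, 0.008 m = fully in; needs 2 N to start, 8 N fully in. Squeezing the pad and the plain -x face together with 15 to 30 N brings it fully in (width over both falls from 59 to 51 mm). The latch is clear from about 0.006 m on.
- tab_pad (a point): Centre of the outer face of the orange thumb pad, 30 x 30 mm, at cartridge x 34, z 78 mm (pad z 63 to 93), 9 mm proud of the +x face; moves in with the tab. Lower down the tab has a tooth that sits in the filter unit's wall window, 2 mm under a strike lip, so the cartridge cannot be lifted until the tab is pressed.
- hanger_neck (a point): Point on the axis of the round steel neck (12 mm thick, cartridge z 95 to 108), at the underside of the blue head plate: 108 mm above the cartridge's underside. The plate is 36 x 36 x 5 mm. Axes as the cartridge's.
- hanger_fin (a point): Centre of the blue fin on the head plate, 122 mm above the cartridge's underside: fin 36 mm long (cartridge x), 12 mm thick (y), 18 mm high (z 113 to 131). Axes as the cartridge's.
- housing: White filter unit, fixed: a pocket with 1.5 mm play around the cartridge, floor 15 mm and rim 60 mm above the table, 67 (x) x 114 (y) mm outside. Origin on the table under the pocket's centre, axes as the seated cartridge's (tab side +x). On its -x side a blower box 85 mm long, 52 mm high, with a round black grille.
- mat: Green mat, fixed to the table, 150 x 150 mm, 4 mm thick. Origin: centre of its underside.
- rail: Steel hanging rail, fixed: two level flat bars along its x, each 12 mm wide, 6 mm thick, top face 160 mm above the table, a 20 mm slot between them, open at -x, closed at +x. The bars splay at the open end as a lead-in. A post 60 mm beyond the closed end carries them; under the slot only an 8 mm base plate. Origin on the table under the slot.
- rail_seat (a point): Point in the middle of the slot at the bars' top face (160 mm up), where hanger_neck is when the neck touches the closed end of the slot and the head plate rests on the bars. Axes as the rail's: -x points to the open end.
- rail_mouth (a point): Point in the middle of the slot at the bars' top face where the full 20 mm slot begins, 140 mm from rail_seat towards the open end; the lead-in reaches another 30 mm further out, to about 50 mm width.
- amber_bottle: Bystander: amber bottle 56 mm across, 115 mm high. Origin: centre of its underside.
- white_jar: Bystander: white jar with black lid, 60 mm across, 85 mm high. Origin: centre of its underside.
- small_bottle: Bystander: small white bottle 40 mm across, 70 mm high. Origin: centre of its underside.
Not all that is in view belongs to the job. What is shaped like the cartridge but yellow is not meant.

How it is judged:
On the way, in this order (a step that is already met when the one before it is completed fails the run):
1. the snap tab is pressed in while the cartridge is still in its pocket (value of joint snap_tab above 0.004 m and z of cartridge in the frame of housing below 0.035 m), for 0.05 s.
2. the cartridge is lifted clear of the filter unit (z of cartridge in the frame of housing above 0.063 m), for 0.1 s.
3. the cartridge stands upright on the mat (its middle within 60 mm of the mat's), released (horizontal distance between cartridge and mat below 0.06 m and z of cartridge in the frame of mat below 0.008 m and angle between cartridge's own z axis and vertical below 0.1 rad and linear speed of cartridge below 0.03 m/s and contact force between the fingers and cartridge below 0.05 N), for 0.2 s.
4. the neck is between the bars, in the open end's half of the slot (x of hanger_neck in the frame of rail_seat between -0.14 and -0.05 m and y of hanger_neck in the frame of rail_seat between -0.008 and 0.008 m and z of hanger_neck in the frame of rail_seat between -0.009 and 0.009 m).
At the end, for the whole second after the job is handed in: The cartridge hangs on the rail by its head plate, neck between the bars and within 8 mm of the closed end, head plate resting on the bars (within 4 mm of their top face), upright within 0.1 rad, at rest and released (x of hanger_neck in the frame of rail_seat between -0.008 and 0.005 m and y of hanger_neck in the frame of rail_seat between -0.007 and 0.007 m and z of hanger_neck in the frame of rail_seat between -0.004 and 0.004 m and angle between cartridge's own z axis and vertical below 0.1 rad and linear speed of cartridge below 0.02 m/s and contact force between the fingers and cartridge below 0.05 N); the robot touches nothing.
It fails at once if the amber bottle is shifted by more than 25 mm or tipped (distance of amber_bottle from where it was at the start of the episode above 0.025 m or angle between amber_bottle's own z axis and vertical above 0.4 rad).
It fails at once if the white jar is shifted by more than 25 mm or tipped (distance of white_jar from where it was at the start of the episode above 0.025 m or angle between white_jar's own z axis and vertical above 0.4 rad).
It fails at once if the small bottle is shifted by more than 25 mm or tipped (distance of small_bottle from where it was at the start of the episode above 0.025 m or angle between small_bottle's own z axis and vertical above 0.4 rad).
It also fails if it takes over 67 s, if anything falls off the work surface, if the arm or the gripper's body presses on something with over 40 N, if the wrist force passes 120 N, or if a joint passes its speed limit or range.

## Working session

There is one attempt and no reset: what is moved stays moved. The work goes in short steps, Python scripts to look and compute and a tool call to move; the robot and the scene stay as the last step left them, time stands still between calls to the robot, and variables do not carry over. Pictures are saved under pics/ and viewed, and the job is handed in when it is done.

Besides the shell and the picture viewer there is one more tool, called after "Call:" as a command line: name --argument value ..., lists and objects as JSON in quotes. servo_tool: Moves the arm, as the interface text tells. Its arguments: {"type":"object","properties":{"moves":{"type":"array","items":{"type":"array"}},"newtons":{"type":"number"}},"required":["moves"]}

```bash
mkdir -p pics; ls; cat > h.py <<'E'
import numpy as np, cv2
from workcell import bot
def snap(n,f):
    c=bot.read_camera(n); cv2.imwrite(f'pics/{f}.png',c['pixels'][:,:,::-1]); np.savez(f'pics/{f}.npz',**c); return c
def load(f): return dict(np.load(f'pics/{f}.npz'))
def world(c):
    K=c['intrinsics'];d=c['depth'];v,u=np.mgrid[:d.shape[0],:d.shape[1]]
    P=np.stack([(u-K[0,2])/K[0,0]*d,(v-K[1,2])/K[1,1]*d,d],-1)
    W=(P-c['t'])@c['R']; W[d==0]=np.nan; return W
def proj(c,X):
    p=c['intrinsics']@(c['R']@np.array(X)+c['t']); return p[:2]/p[2]
E
python3 - <<'E'
from h import *
print(bot.read_state())
for n in('side','top'):
    c=snap(n,n+'0'); print(n,c['intrinsics'],c['R'],c['t'], -c['R'].T@c['t'])
E
```

```text
pics
{'time': 0.0, 'q': array([ 1.13909075e+00,  2.64742394e-01,  1.60542568e+00,  8.82508225e-06,
        1.27368757e+00, -3.68986321e-02]), 'joint_vel': array([ 9.57932845e-04, -9.35864567e-05, -9.56302338e-04, -1.20636003e-04,
       -5.44863660e-04, -4.08984266e-04]), 'joint_torque': array([ 1.83293494e-03, -5.15102971e+01, -3.67319655e+01,  1.79029457e-04,
        1.24689043e-02, -8.35803746e-06]), 'tool_pos': array([0.25933201, 0.6224406 , 0.25494131]), 'tcp_rot': array([-0.61604035, -3.08005428,  0.00345391]), 'wrist_force': array([0.07132361, 0.14816858, 0.05069739]), 'torque': array([ 0.0031605 , -0.02003834,  0.01431152]), 'width': 0.9966187571604996}
side [[461.45984251   0.         261.55176201]
 [  0.         461.45984251 196.54982901]
 [  0.           0.           1.        ]] [[-0.89219796 -0.45157594  0.00787196]
 [-0.35129124  0.68289577 -0.64050592]
 [ 0.28386133 -0.57422343 -0.76791289]] [0.54769475 0.28304786 0.94611634] [0.31951853 0.59731575 0.90351733]
top [[367.05384878   0.         256.69076753]
 [  0.         367.05384878 193.52506011]
 [  0.           0.           1.        ]] [[-0.02542793 -0.99966472  0.00488617]
 [-0.9759913   0.02376751 -0.21650888]
 [ 0.21632016 -0.01027423 -0.97626842]] [0.00556022 0.61497168 1.01421844] [0.3809525  0.00136232 1.1232691 ]
```

View pics/side0.png

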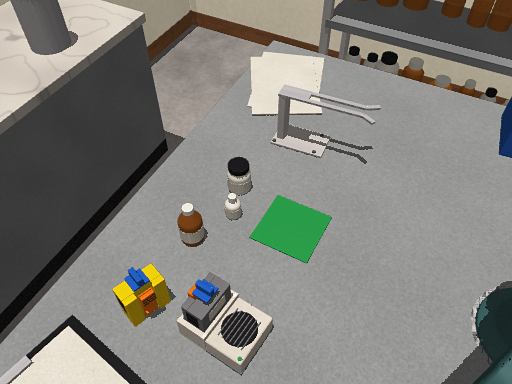

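View pics/top0.png

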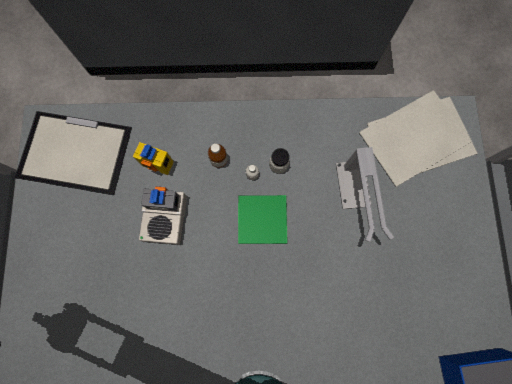

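Candidates shaped like the cartridge: a yellow one at side (142,293) / top (152,157), and a grey one standing in the white filter unit at side (206,300) / top (160,198). The grey one fits the description. The rail is at side (325,120) / top (370,195), with its open end toward the robot. I'll check an enlarged crop.

```bash
python3 - <<'E'
from h import *
s=load('side0');t=load('top0')
a=cv2.resize(s['pixels'][250:375,100:285,::-1],None,fx=4,fy=4,interpolation=cv2.INTER_CUBIC)
cv2.imwrite('pics/cropA.png',a)
b=cv2.resize(t['pixels'][130:255,110:250,::-1],None,fx=4,fy=4,interpolation=cv2.INTER_CUBIC)
cc=cv2.resize(t['pixels'][130:255,330:400,::-1],None,fx=4,fy=4,interpolation=cv2.INTER_CUBIC)
cv2.imwrite('pics/cropB.png',np.hstack([b[:, :440],cc]))
for nm,c in(('side',s),('top',t)):
    W=world(c);I=c['pixels'].astype(int);r,g,b=I[...,0],I[...,1],I[...,2]
    hsv=cv2.cvtColor(c['pixels'],cv2.COLOR_RGB2HSV)
    m=(g>90)&(r<60)&(b<90)
    print(nm,'table z',np.nanmedian(W[250:300,200:230,2]))
    n,l,st,ce=cv2.connectedComponentsWithStats(m.astype(np.uint8))
    for i in range(1,n):
        if st[i,4]>200:
            k=l==i; P=W[k]; 
            print('mat',st[i],np.nanmean(P,0), cv2.minAreaRect(P[:,:2][~np.isnan(P[:,0])].astype(np.float32)*1000))
    m=(b>120)&(r<90)&(b>g+50)
    n,l,st,ce=cv2.connectedComponentsWithStats(m.astype(np.uint8))
    for i in range(1,n):
        if st[i,4]>30:
            P=W[l==i]; print('blue',st[i],ce[i],np.nanmin(P,0),np.nanmax(P,0))
E
```

```text
side table z 0.0020174774954219293
mat [ 250  195   81   68 3095] [ 0.54490957 -0.02066799  0.00372745] ((546.6015014648438, -24.20818328857422), (151.1173095703125, 148.89968872070312), 89.09368133544922)
blue [124 267  25  24 275] [135.17818182 277.89454545] [0.71229273 0.28115226 0.10932884] [0.75653762 0.32419894 0.13372098]
blue [195 279  23  14 157] [205.98726115 285.49681529] [0.57944726 0.25111195 0.12608688] [0.61512639 0.2761007  0.14933897]
blue [192 288  19  15 127] [200.98425197 294.88188976] [0.58106367 0.27182191 0.12388421] [0.61708075 0.28799256 0.13302594]
top table z 0.00024409505806185188
mat [ 239  195   48   49 2249] [ 0.54757765 -0.02596655  0.00433122] ((549.1054077148438, -26.732101440429688), (145.8004913330078, 149.6607208251953), 89.04937744140625)
blue [141 145   9  12  55] [145.07272727 150.25454545] [0.72029624 0.29278917 0.11104471] [0.75270749 0.32176187 0.13519763]
blue [148 148   7  12  36] [151.33333333 153.66666667] [0.71370833 0.28366255 0.1102718 ] [0.74708197 0.30053707 0.11749193]
blue [149 190   9  13  79] [153.02531646 195.92405063] [0.58222578 0.26299154 0.12223198] [0.61915654 0.28836164 0.15041138]
blue [159 191   5  13  45] [160.71111111 196.77777778] [0.58118557 0.25041553 0.12453494] [0.615885   0.26143742 0.1318652 ]
blue [460 359  52  25  73] [479.47945205 365.42465753] [ 0.09880916 -0.65276617  0.10578432] [ 0.15316093 -0.51873763  0.1136177 ]
```

View pics/cropA.png

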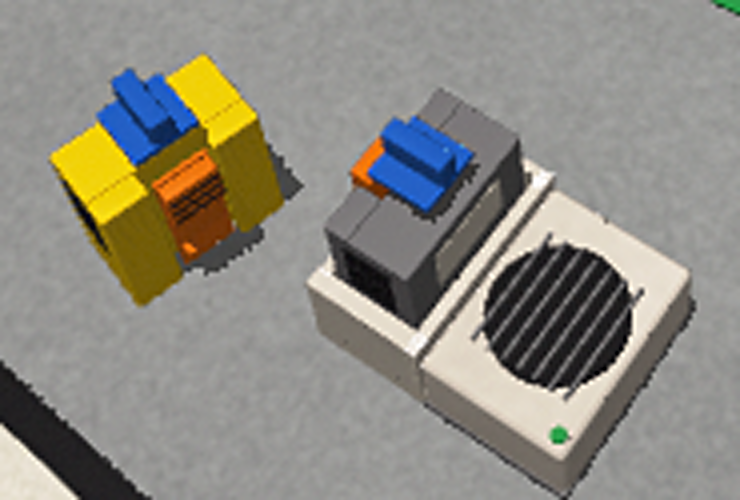

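View pics/cropB.png

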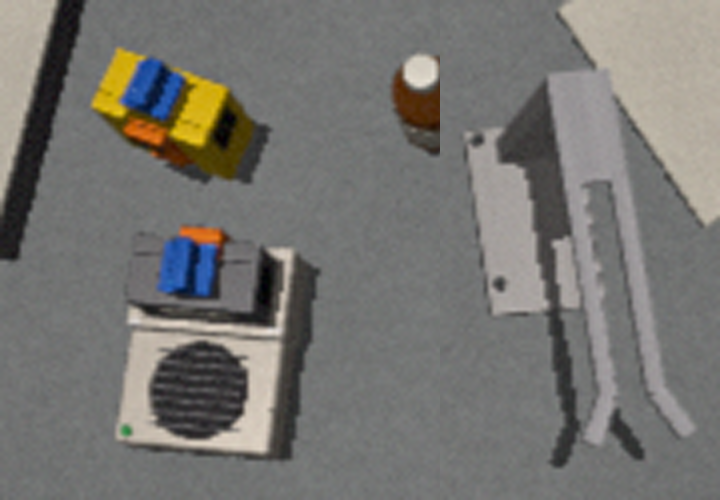

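```bash
python3 - <<'E'
from h import *
from scipy.spatial.transform import Rotation as R
st=bot.read_state(); print(R.from_rotvec(st['tcp_rot']).as_matrix().round(3))
def rect(P): 
    P=P[~np.isnan(P[:,0])]; 
    r=cv2.minAreaRect((P[:,:2]*1000).astype(np.float32)); return len(P),np.round(r[0],1),np.round(r[1],1),round(r[2],1)
for nm in('side','top'):
    c=load(nm+'0');W=world(c);I=c['pixels'].astype(int);r,g,b=I[...,0],I[...,1],I[...,2]
    z=W[...,2]; X=W[...,0];Y=W[...,1]
    near=(X>.45)&(X<.68)&(Y>.18)&(Y<.36)
    blue=(b>120)&(r<90)&(b>g+50)
    print(nm,'fin',rect(W[near&blue&(z>.138)]),np.nanmedian(z[near&blue&(z>.140)]))
    print('blue',rect(W[near&blue]))
    grey=near&(abs(r-g)<20)&(r<140)&(z>.104)&(z<.116)
    print('top',rect(W[grey]),np.nanmedian(z[grey]))
    org=near&(r>180)&(g>60)&(g<150)&(b<60); print('orange',rect(W[org]),np.nanmin(W[org],0),np.nanmax(W[org],0))
    rim=near&(z>.045)&(z<.064)&(r>150); print('unit',rect(W[rim]))
    ra=(X>.45)&(X<.8)&(Y<-.2)&(Y>-.5)&(z>.145)&(z<.175)
    P=W[ra]; print('rail',rect(P),np.nanmedian(P[:,2]),np.nanpercentile(P[:,2],[5,95]))
    hi=(X>.45)&(X<.85)&(Y<-.2)&(Y>-.5)&(z>.17); print('above',rect(W[hi]) if hi.sum()>3 else 0)
    # slices along x
    for x0 in np.arange(.48,.78,.02):
        k=ra&(abs(X-x0)<.005); y=np.sort(Y[k]); 
        if len(y)>2:
            i=np.argmax(np.diff(y)); print(round(x0,2),y[0].round(4),y[i].round(4),y[i+1].round(4),y[-1].round(4),'z',np.median(z[k]).round(3))
    for n,(u,v) in ({'amber':(190,225),'jar':(238,165),'small':(232,205)} if nm=='side' else {'amber':(215,150),'jar':(280,157),'small':(252,170)}).items(): print(n,W[v,u].round(3))
E
```

```text
[[-0.923  0.385 -0.001]
 [ 0.385  0.923 -0.002]
 [ 0.    -0.002 -1.   ]]
side fin (105, array([598.1, 269.3]), array([12.1, 34.6]), 82.1) 0.14547686085315262
blue (282, array([598. , 269.6]), array([35.9, 35.3]), 84.5)
top (802, array([597.8, 269.3]), array([91.2, 51. ]), 83.6) 0.10964808048764685
orange (33, array([628.4, 271.4]), array([ 9.6, 22.9]), 13.4) [0.621202   0.26002038 0.10327362] [0.63262433 0.2817899  0.11081637]
unit (1658, array([555.9, 273.9]), array([115. , 151.8]), 83.3)
rail (1099, array([ 587.5, -317.4]), array([258.2,  73.7]), 4.1) 0.1591903887600681 [0.15414251 0.16187335]
above 0
0.48 -0.3591 -0.3403 -0.312 -0.2953 z 0.159
0.5 -0.3483 -0.3312 -0.3147 -0.3007 z 0.159
0.52 -0.344 -0.3322 -0.3138 -0.2979 z 0.159
0.54 -0.3435 -0.3276 -0.3113 -0.2983 z 0.159
0.56 -0.3427 -0.3274 -0.3105 -0.2952 z 0.159
0.58 -0.3386 -0.3274 -0.3084 -0.2928 z 0.159
0.6 -0.3414 -0.3251 -0.3081 -0.2939 z 0.159
0.62 -0.338 -0.3226 -0.3064 -0.2924 z 0.16
0.64 -0.3352 -0.3326 -0.3296 -0.2904 z 0.159
0.66 -0.3357 -0.3241 -0.3205 -0.2877 z 0.16
0.68 -0.3323 -0.3149 -0.3113 -0.2873 z 0.159
0
[... 639 characters left out ...]
 4.0) 0.16001227893160155 [0.15618837 0.16284551]
above 0
0.48 -0.3592 -0.3415 -0.3099 -0.2962 z 0.159
0.5 -0.3486 -0.3346 -0.3147 -0.3022 z 0.159
0.52 -0.3446 -0.3326 -0.3132 -0.3009 z 0.16
0.54 -0.3442 -0.3307 -0.311 -0.2988 z 0.16
0.56 -0.3409 -0.3303 -0.3094 -0.2979 z 0.16
0.58 -0.3404 -0.3284 -0.3082 -0.297 z 0.16
0.6 -0.3391 -0.3264 -0.3069 -0.2952 z 0.16
0.62 -0.3393 -0.326 -0.3057 -0.2936 z 0.16
0.64 -0.3359 -0.3353 -0.3326 -0.2914 z 0.159
0.66 -0.3345 -0.3204 -0.318 -0.2915 z 0.16
0.68 -0.3336 -0.319 -0.3164 -0.2892 z 0.16
0.7 -0.333 -0.3102 -0.3072 -0.2874 z 0.16
0.72 -0.329 -0.3091 -0.3031 -0.286 z 0.16
amber [0.737 0.108 0.113]
jar [ 0.721 -0.082  0.083]
small [0.686 0.002 0.071]
```

```bash
cat >> h.py <<'E'
from scipy.spatial.transform import Rotation as Rr
def plan(x,y,z,yaw,n=8,step=.040,rs=.12):
    s=bot.read_state();p=s['tool_pos'].copy();M=Rr.from_rotvec(s['tcp_rot']).as_matrix();T=np.array([x,y,z])
    print('t',round(s['time'],2),'pos',p.round(4),'yaw_y',round(np.arctan2(M[1,1],M[0,1]),4),'F',s['wrist_force'].round(1),'w',round(s['width'],3),'q6',s['q'][5].round(2))
    for i in range(n):
        d=T-p; L=np.linalg.norm(d); d=d*min(1,step/max(L,1e-9))
        e=(yaw-np.arctan2(M[1,1],M[0,1])+np.pi)%(2*np.pi)-np.pi
        dw=np.clip(e,-rs,rs); loc=M.T@d
        print([loc.round(4).tolist(),round(-dw,4)])
        p=p+d; M=M@Rr.from_euler('z',-dw).as_matrix()
E
python3 - <<'E'
from h import *
plan(.5995,.2694,.22,-.11,16)
W=world(load('top0'));c=load('top0')
# slot end along axis
ax=np.array([np.cos(.0706),np.sin(.0706)])
for nm in('top','side'):
    W=world(load(nm+'0')); o=np.array([.56,-.3197])
    d=W[...,:2]-o; a=d@ax; l=d@np.array([-ax[1],ax[0]]); z=W[...,2]
    k=(abs(l)<.004)&(z>.15)&(z<.17); print(nm,'slot end a',np.sort(a[k])[:6].round(4))
    k=(abs(l)<.004)&(z<.03)&(a>-.0)&(a<.09); print(np.sort(a[k])[-6:].round(4))
    k=(abs(l)<.05)&(z>.15)&(z<.17)&(a<.06); print('tip',np.sort(a[k])[:8].round(4))
    for a0 in(-.05,-.02,0,.03,.05):
        q=np.sort(l[(abs(a-a0)<.012)&(abs(l)<.04)&(z>.156)&(z<.165)]); i=np.argmax(np.diff(q)); print(a0,q[[0,i,i+1,-1]].round(4))
E
```

```text
t 0.1 pos [0.2593 0.6225 0.2551] yaw_y 1.1761 F [ 0.2  0.8 -1.7] w 1.002 q6 -0.04
[[-0.0366, -0.0159, 0.0029], np.float64(0.12)]
[[-0.0382, -0.0114, 0.0029], np.float64(0.12)]
[[-0.0393, -0.0067, 0.0029], np.float64(0.12)]
[[-0.0398, -0.002, 0.0029], np.float64(0.12)]
[[-0.0398, 0.0028, 0.0029], np.float64(0.12)]
[[-0.0392, 0.0076, 0.0029], np.float64(0.12)]
[[-0.038, 0.0122, 0.0029], np.float64(0.12)]
[[-0.0363, 0.0167, 0.0029], np.float64(0.12)]
[[-0.034, 0.0209, 0.0029], np.float64(0.12)]
[[-0.0313, 0.0248, 0.0029], np.float64(0.12)]
[[-0.0281, 0.0284, 0.0029], np.float64(0.0861)]
[[-0.0255, 0.0307, 0.0029], np.float64(0.0)]
[[-0.0074, 0.0089, 0.0008], np.float64(0.0)]
[[0.0, 0.0, 0.0], np.float64(-0.0)]
[[0.0, 0.0, 0.0], np.float64(-0.0)]
[[0.0, 0.0, 0.0], np.float64(-0.0)]
top slot end a [0.0784 0.079  0.0798 0.0818 0.0819 0.0828]
[0.0825 0.0845 0.0847 0.0877 0.0886 0.0892]
tip [-0.0983 -0.0983 -0.0978 -0.0978 -0.0961 -0.0958 -0.0956 -0.0956]
-0.05 [-0.022  -0.01    0.009   0.0221]
-0.02 [-0.0227 -0.0099  0.009   0.0226]
0 [-0.0225 -0.0103  0.009   0.0219]
0.03 [-0.0227 -0.0094  0.0098  0.0218]
0.05 [-0.0236 -0.0094  0.0098  0.0219]
side slot end a [0.0761 0.0773 0.0781 0.0813 0.0825 0.0835]
[0.0827 0.0834 0.0849 0.086  0.0872 0.0885]
tip [-0.1015 -0.1015 -0.101  -0.1003 -0.1002 -0.0999 -0.0996 -0.0991]
-0.05 [-0.025  -0.0073  0.0082  0.024 ]
-0.02 [-0.0221 -0.0063  0.0079  0.0237]
0 [-0.0232 -0.0077  0.0079  0.0241]
0.03 [-0.0246 -0.0078  0.0096  0.0255]
0.05 [-0.0265 -0.0071  0.0084  0.023 ]
```

Call:
servo_tool --moves '[[0, [-0.0366, -0.0159, 0.003], 0.12], [0, [-0.0382, -0.0114, 0.003], 0.12], [0, [-0.0393, -0.0067, 0.003], 0.12], [0, [-0.0398, -0.002, 0.003], 0.12], [0, [-0.0398, 0.0028, 0.003], 0.12], [0, [-0.0392, 0.0076, 0.003], 0.12], [0, [-0.038, 0.0122, 0.003], 0.12], [0, [-0.0363, 0.0167, 0.003], 0.12]]' --newtons 25

```text
time: 0.77
tool_pos: [0.4773, 0.3869, 0.2251]
tcp_rot: [-1.999, -2.419, 0.01]
wrist_force: [0.2, 0.8, 0.8]
width: 1.002
```

```bash
python3 -c "
from h import *
plan(.5995,.2694,.20,-.11,8)"
```

```text
t 0.77 pos [0.4773 0.3869 0.2251] yaw_y 0.1894 F [0.2 0.8 0.8] w 1.002 q6 0.45
[[-0.0323, 0.0229, 0.0057], np.float64(0.12)]
[[-0.0293, 0.0266, 0.0057], np.float64(0.12)]
[[-0.0259, 0.0299, 0.0057], np.float64(0.0594)]
[[-0.0241, 0.0314, 0.0057], np.float64(-0.0)]
[[-0.0068, 0.0089, 0.0016], np.float64(0.0)]
[[0.0, 0.0, 0.0], np.float64(-0.0)]
[[0.0, 0.0, 0.0], np.float64(-0.0)]
[[0.0, 0.0, 0.0], np.float64(-0.0)]
```

Call:
servo_tool --moves '[[0, [-0.0323, 0.0229, 0.006], 0.12], [0, [-0.0293, 0.0266, 0.006], 0.12], [0, [-0.0259, 0.03, 0.006], 0.06], [0, [-0.0241, 0.0314, 0.006], 0], [0, [-0.007, 0.009, 0.0016], 0], [0, [0, 0, 0], 0], [0, [0, 0, 0], 0], [0, [0, 0, 0], 0]]'

```text
time: 1.43
tool_pos: [0.6045, 0.2538, 0.1928]
tcp_rot: [-2.368, -2.059, 0.022]
wrist_force: [0.6, -0.3, 0.9]
width: 1.001
```

```bash
python3 -c "
from h import *
plan(.5995,.2694,.104,-.11,8)"
```

```text
t 1.43 pos [0.6045 0.2538 0.1928] yaw_y -0.1396 F [ 0.6 -0.3  0.9] w 1.001 q6 0.5
[[0.0068, -0.0027, 0.0393], np.float64(-0.0296)]
[[0.0069, -0.0025, 0.0393], np.float64(0.0)]
[[0.0018, -0.0006, 0.0102], np.float64(-0.0)]
[[0.0, 0.0, 0.0], np.float64(0.0)]
[[0.0, 0.0, 0.0], np.float64(-0.0)]
[[0.0, 0.0, 0.0], np.float64(-0.0)]
[[0.0, 0.0, 0.0], np.float64(-0.0)]
[[0.0, 0.0, 0.0], np.float64(-0.0)]
```

Call:
servo_tool --moves '[[0, [0.008, -0.003, 0.01], -0.015], [0, [0.0055, -0.0025, 0.01], -0.01], [0, [0.001, 0, 0.01], 0], [0, [0, 0, 0.01], 0], [0, [0, 0, 0.006], 0], [0, [0, 0, 0], 0], [0, [0, 0, 0], 0], [0, [0, 0, 0], 0]]'

```text
time: 2.1
tool_pos: [0.593, 0.2777, 0.1407]
tcp_rot: [-2.325, -2.102, 0.026]
wrist_force: [-0.2, -0.7, -0.1]
width: 1.0
```

```bash
python3 -c "
from h import *
plan(.5995,.2694,.104,-.11,4)
print(Rr.from_rotvec(bot.read_state()['tcp_rot']).as_matrix().round(4))"
```

```text
t 2.1 pos [0.593  0.2777 0.1407] yaw_y -0.1006 F [-0.2 -0.7 -0.1] w 1.0 q6 0.5
[[-0.0073, 0.0079, 0.0366], np.float64(0.0094)]
[[0.0, 0.0, 0.0], np.float64(-0.0)]
[[0.0, 0.0, 0.0], np.float64(0.0)]
[[0.0, 0.0, 0.0], np.float64(-0.0)]
[[ 0.1003  0.9948 -0.0168]
 [ 0.9949 -0.1004 -0.0062]
 [-0.0079 -0.0161 -0.9998]]
```

Call:
servo_tool --moves '[[0, [0, 0, 0], 0], [0, [0, 0, 0], 0], [0, [0, 0, 0], 0], [0, [0, 0, 0], 0], [0, [0, 0, 0], 0], [0, [0, 0, 0], 0], [0, [0, 0, 0], 0], [0, [-0.007, 0.008, 0.01], 0]]'

```text
time: 2.77
tool_pos: [0.6033, 0.2709, 0.1357]
tcp_rot: [-2.328, -2.104, 0.012]
wrist_force: [0.9, 0.7, 0.2]
width: 0.997
```

```bash
python3 -c "
from h import *
plan(.5995,.2694,.104,-.11,1)
snap('top','top1');snap('side','side1')
plan(.5995,.2694,.104,-.11,1)
print(Rr.from_rotvec(bot.read_state()['tcp_rot']).as_matrix().round(4))"
```

```text
t 2.77 pos [0.6033 0.2709 0.1357] yaw_y -0.1009 F [0.9 0.7 0.2] w 0.997 q6 0.48
[[-0.0018, -0.0034, 0.0318], np.float64(0.0091)]
t 2.87 pos [0.6024 0.268  0.1317] yaw_y -0.103 F [-0.5  0.2 -0.5] w 0.998 q6 0.48
[[0.0013, -0.0027, 0.0278], np.float64(0.007)]
[[ 0.1027  0.9946 -0.0138]
 [ 0.9947 -0.1028 -0.006 ]
 [-0.0074 -0.0132 -0.9999]]
```

View pics/side1.png

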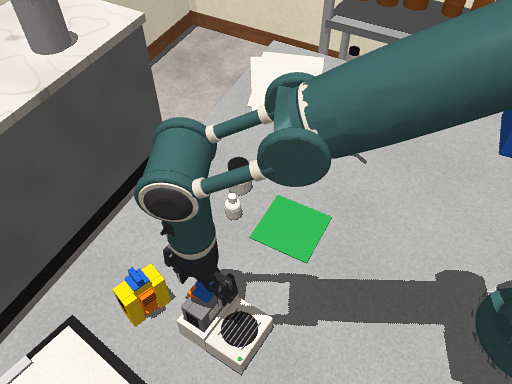

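Call:
servo_tool --moves '[[0, [0.0005, -0.001, 0.004], 0.002], [0, [0.0005, -0.001, 0.004], 0.002], [0, [0, -0.0005, 0.004], 0.002], [0, [0, 0, 0.004], 0], [0, [0, 0, 0.004], 0], [0, [0, 0, 0.003], 0], [0, [0, 0, 0.001], 0], [0, [0, 0, 0], 0]]'

```text
time: 3.53
tool_pos: [0.598, 0.2679, 0.1022]
tcp_rot: [-2.336, -2.09, 0.03]
wrist_force: [-0.2, -0.1, -1.3]
width: 1.001
```

```bash
python3 -c "
from h import *
plan(.5995,.2694,.104,-.11,1)"
```

```text
t 3.53 pos [0.598  0.2679 0.1022] yaw_y -0.111 F [-0.2 -0.1 -1.3] w 1.001 q6 0.49
[[0.0017, 0.0013, -0.0019], np.float64(-0.001)]
```

Call:
servo_tool --moves '[[0, [0.001, 0.001, -0.001], 0], [0, [0, 0, 0], 0], [0, [0, 0, 0], 0], [0, [0, 0, 0], 0], [0, [0, 0, 0], 0], [0, [0, 0, 0], 0], [0, [0, 0, 0], 0], [0, [0, 0, 0], 0]]'

```text
time: 4.2
tool_pos: [0.6003, 0.2695, 0.1048]
tcp_rot: [-2.336, -2.091, 0.026]
wrist_force: [-0.4, 0.3, -0.1]
width: 1.001
```

```bash
python3 -c "
from h import *
plan(.5995,.2694,.104,-.11,1)
for n in('top','side'):
  c=snap(n,n+'2')
  p=proj(c,[.6,.27,.11]).astype(int);r=45
  cv2.imwrite(f'pics/c2{n}.png',cv2.resize(c['pixels'][p[1]-r:p[1]+r,p[0]-r:p[0]+r,::-1],None,fx=5,fy=5,interpolation=2))
plan(.5995,.2694,.104,-.11,1)
cv2.imwrite('pics/c2.png',np.hstack([cv2.imread('pics/c2top.png'),cv2.imread('pics/c2side.png')])[:, :900][::1])
cv2.imwrite('pics/c2.png',cv2.resize(cv2.imread('pics/c2.png'),(800,400)))
"
```

```text
t 4.2 pos [0.6003 0.2695 0.1048] yaw_y -0.1106 F [-0.4  0.3 -0.1] w 1.001 q6 0.49
[[-0.0002, -0.0007, 0.0008], np.float64(-0.0006)]
t 4.3 pos [0.6002 0.2695 0.1048] yaw_y -0.1106 F [ 0.6 -0.4  0.6] w 1.004 q6 0.49
[[-0.0001, -0.0007, 0.0008], np.float64(-0.0006)]
```

View pics/c2.png

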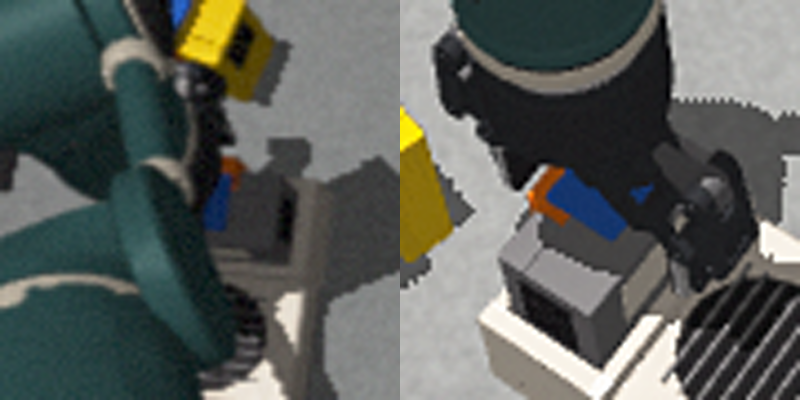

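The jaws straddle the cartridge, with the fin under the palm, so I'll squeeze.

Call:
servo_tool --moves '[[60, [0, 0, 0], 0], [120, [0, 0, 0], 0], [180, [0, 0, 0], 0], [255, [0, 0, 0], 0], [255, [0, 0, 0], 0], [255, [0, 0, 0], 0], [255, [0, 0, 0], 0], [255, [0, 0, 0], 0]]' --newtons 27

```text
time: 4.97
tool_pos: [0.6008, 0.2698, 0.1063]
tcp_rot: [-2.337, -2.091, 0.023]
wrist_force: [-0.2, 1.1, 2.2]
width: 0.581
```

```bash
python3 -c "
from h import *
plan(.5995,.2694,.104,-.11,1); print(85*bot.read_state()['width'])"
```

```text
t 4.97 pos [0.6008 0.2698 0.1063] yaw_y -0.1107 F [-0.2  1.1  2.2] w 0.581 q6 0.49
[[-0.0005, -0.0013, 0.0023], np.float64(-0.0007)]
49.373520965664525
```

Call:
servo_tool --moves '[[255, [0, 0, 0], 0], [255, [0, 0, -0.004], 0], [255, [0, 0, -0.006], 0], [255, [0, 0, -0.008], 0], [255, [0, 0, -0.008], 0], [255, [0, 0, -0.008], 0], [255, [0, 0, -0.008], 0], [255, [0, 0, -0.008], 0]]'

```text
time: 5.63
tool_pos: [0.6002, 0.2684, 0.155]
tcp_rot: [-2.337, -2.09, 0.032]
wrist_force: [0.2, -0.1, -3.3]
width: 0.573
```

```bash
python3 -c "
from h import *
plan(.6008,.2698,.19,-.11,1); print(85*bot.read_state()['width']);snap('side','side3')"
```

```text
t 5.63 pos [0.6002 0.2684 0.155 ] yaw_y -0.1112 F [ 0.2 -0.1 -3.3] w 0.573 q6 0.5
[[0.001, -0.0002, -0.0351], np.float64(-0.0012)]
48.669109923521106
```

View pics/side3.png

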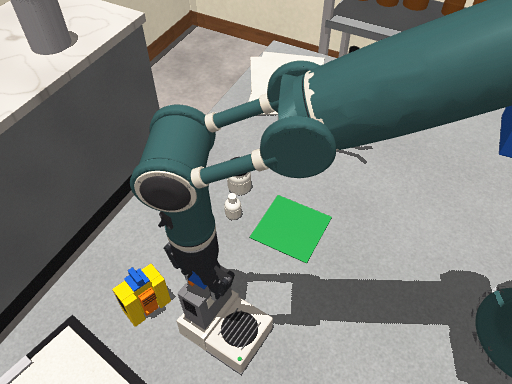

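Call:
servo_tool --moves '[[255, [0, 0, -0.008], 0], [255, [0, 0, -0.01], 0], [255, [0, 0, -0.01], 0], [255, [0, 0, -0.008], 0], [255, [0, 0, -0.002], 0], [255, [0, 0, 0], 0], [255, [0, 0, 0], 0], [255, [0, 0, 0], 0]]'

```text
time: 6.35
tool_pos: [0.6006, 0.2698, 0.2018]
tcp_rot: [-2.336, -2.091, 0.028]
wrist_force: [-0.5, -1.0, -3.5]
width: 0.578
```

```bash
python3 -c "
from h import *
plan(.547,-.025,.18,.07,16,.025,.03); print(85*bot.read_state()['width'])"
```

```text
t 6.35 pos [0.6006 0.2698 0.2018] yaw_y -0.1106 F [-0.5 -1.  -3.5] w 0.578 q6 0.49
[[-0.0249, -0.0017, 0.0021], np.float64(-0.03)]
[[-0.0248, -0.0024, 0.0021], np.float64(-0.03)]
[[-0.0247, -0.0032, 0.0021], np.float64(-0.03)]
[[-0.0246, -0.0039, 0.0021], np.float64(-0.03)]
[[-0.0245, -0.0047, 0.0021], np.float64(-0.03)]
[[-0.0243, -0.0054, 0.0021], np.float64(-0.03)]
[[-0.0242, -0.0061, 0.0021], np.float64(-0.0006)]
[[-0.0241, -0.0061, 0.0021], np.float64(0.0)]
[[-0.0241, -0.0061, 0.0021], np.float64(-0.0)]
[[-0.0241, -0.0061, 0.0021], np.float64(0.0)]
[[-0.0241, -0.0061, 0.0021], np.float64(-0.0)]
[[-0.0241, -0.0061, 0.0021], np.float64(-0.0)]
[[-0.0004, -0.0001, 0.0], np.float64(-0.0)]
[[0.0, 0.0, 0.0], np.float64(-0.0)]
[[0.0, 0.0, 0.0], np.float64(-0.0)]
[[0.0, 0.0, 0.0], np.float64(-0.0)]
49.09583886044998
```

Call:
servo_tool --moves '[[255, [-0.015, -0.001, 0.002], -0.015], [255, [-0.022, -0.002, 0.002], -0.03], [255, [-0.024, -0.003, 0.002], -0.03], [255, [-0.024, -0.004, 0.002], -0.03], [255, [-0.024, -0.005, 0.002], -0.03], [255, [-0.024, -0.0055, 0.002], -0.02], [255, [-0.024, -0.006, 0.002], -0.01], [255, [-0.024, -0.006, 0.002], 0]]'

```text
time: 7.02
tool_pos: [0.562, 0.0873, 0.1817]
tcp_rot: [-2.132, -2.289, 0.032]
wrist_force: [0.1, -1.4, -3.6]
width: 0.574
```

```bash
python3 -c "
from h import *
plan(.547,-.025,.18,.07,8,.025,.03); print(85*bot.read_state()['width'])"
```

```text
t 7.02 pos [0.562  0.0873 0.1817] yaw_y 0.0711 F [ 0.1 -1.4 -3.6] w 0.574 q6 0.04
[[-0.0245, -0.005, 0.0006], np.float64(0.0011)]
[[-0.0245, -0.005, 0.0006], np.float64(-0.0)]
[[-0.0245, -0.005, 0.0006], np.float64(0.0)]
[[-0.0245, -0.005, 0.0006], np.float64(-0.0)]
[[-0.013, -0.0027, 0.0003], np.float64(-0.0)]
[[0.0, 0.0, 0.0], np.float64(-0.0)]
[[0.0, 0.0, 0.0], np.float64(-0.0)]
[[0.0, 0.0, 0.0], np.float64(-0.0)]
48.81798809245369
```

Call:
servo_tool --moves '[[255, [-0.024, -0.004, 0.001], 0], [255, [-0.022, -0.004, 0.001], 0], [255, [-0.02, -0.004, 0.0], 0], [255, [-0.016, -0.002, 0], 0], [255, [-0.012, -0.001, 0], 0], [255, [-0.006, 0, 0], 0], [255, [0, 0, 0], 0], [255, [0, 0, 0], 0]]'

```text
time: 7.68
tool_pos: [0.5481, -0.0231, 0.1751]
tcp_rot: [-2.133, -2.278, 0.044]
wrist_force: [-0.6, 1.0, -3.7]
width: 0.573
```

```bash
python3 -c "
from h import *
plan(.547,-.025,.18,.07,2,.025,.03); print(85*bot.read_state()['width'])
c=snap('side','side4');W=world(c);I=c['pixels'];p=proj(c,[.55,-.02,.13]).astype(int);r=60
cv2.imwrite('pics/c4.png',cv2.resize(I[p[1]-r:p[1]+r,p[0]-r:p[0]+r,::-1],None,fx=5,fy=5,interpolation=2))
print(Rr.from_rotvec(bot.read_state()['tcp_rot']).as_matrix().round(4))"
```

```text
t 7.68 pos [ 0.5481 -0.0231  0.1751] yaw_y 0.0657 F [-0.6  1.  -3.7] w 0.573 q6 -0.14
[[-0.0019, -0.0014, -0.0048], np.float64(-0.0043)]
[[0.0, 0.0, 0.0], np.float64(0.0)]
48.71353915307815
[[-0.0664  0.9972 -0.034 ]
 [ 0.9978  0.0662 -0.0067]
 [-0.0045 -0.0343 -0.9994]]
```

View pics/c4.png

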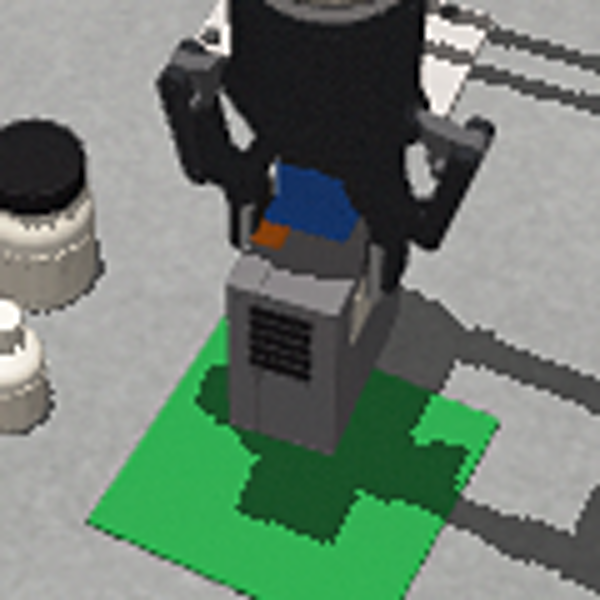

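Call:
servo_tool --moves '[[255, [-0.001, -0.001, 0.006], -0.004], [255, [0, 0, 0.01], 0], [255, [0, 0, 0.01], 0], [255, [0, 0, 0.01], 0], [255, [0, 0, 0.01], 0], [255, [0, 0, 0.006], 0], [255, [0, 0, 0.004], 0], [255, [0, 0, 0], 0]]'

```text
time: 8.4
tool_pos: [0.544, -0.0201, 0.1113]
tcp_rot: [-2.119, -2.287, 0.045]
wrist_force: [0.2, -0.1, -3.4]
width: 0.573
```

```bash
python3 -c "
from h import *
plan(.547,-.025,.0965,.07,1,.025,.03); print(85*bot.read_state()['width'])"
```

```text
t 8.4 pos [ 0.544  -0.0201  0.1113] yaw_y 0.0759 F [ 0.2 -0.1 -3.4] w 0.573 q6 -0.15
[[-0.0051, 0.0031, 0.0147], np.float64(0.0059)]
48.696974940174
```

Call:
servo_tool --moves '[[255, [-0.001, 0.001, 0.002], 0.002], [255, [-0.001, 0.0, 0.003], 0.002], [255, [-0.001, 0, 0.003], 0], [255, [0, 0, 0.002], 0], [255, [0, 0, 0.002], 0], [255, [0, 0, 0.001], 0], [255, [0, 0, 0.0], 0], [255, [0, 0, 0], 0]]'

```text
time: 9.07
tool_pos: [0.5464, -0.0239, 0.0982]
tcp_rot: [-2.127, -2.283, 0.043]
wrist_force: [-0.2, 0.1, -3.5]
width: 0.57
```

```bash
python3 -c "
from h import *
plan(.547,-.025,.0955,.07,1,.025,.03); print(85*bot.read_state()['width'])"
```

```text
t 9.07 pos [ 0.5464 -0.0239  0.0982] yaw_y 0.0709 F [-0.2  0.1 -3.5] w 0.57 q6 -0.15
[[-0.0012, 0.0006, 0.0027], np.float64(0.0009)]
48.4562278860392
```

Call:
servo_tool --moves '[[255, [0, 0, 0.001], 0], [255, [0, 0.0, 0.001], 0], [255, [0, 0, 0.001], 0], [255, [0, 0, 0.001], 0], [255, [0, 0, 0], 0], [255, [0, 0, 0.0], 0], [255, [0, 0, 0.0], 0], [255, [0, 0, 0], 0]]'

```text
time: 9.73
tool_pos: [0.5474, -0.0238, 0.0959]
tcp_rot: [-2.128, -2.285, 0.04]
wrist_force: [-0.2, -0.6, -3.3]
width: 0.576
```

```bash
python3 -c "
from h import *
plan(.547,-.025,.0955,.07,1,.025,.03); print(85*bot.read_state()['width'])"
```

```text
t 9.73 pos [ 0.5474 -0.0238  0.0959] yaw_y 0.0711 F [-0.2 -0.6 -3.3] w 0.576 q6 -0.15
[[-0.0012, -0.0004, 0.0004], np.float64(0.0011)]
48.95584839593355
```

Call:
servo_tool --moves '[[255, [0, 0, 0.001], 0], [255, [0, 0.0, 0.001], 0], [255, [0, 0, 0.001], 0], [255, [0, 0, 0.0005], 0], [255, [0, 0, 0], 0], [255, [0, 0, 0.0], 0], [255, [0, 0, 0.0], 0], [255, [0, 0, 0], 0]]'

```text
time: 10.4
tool_pos: [0.5476, -0.0236, 0.0957]
tcp_rot: [-2.128, -2.284, 0.04]
wrist_force: [-2.0, 1.2, 1.2]
width: 0.575
```

```bash
python3 -c "
from h import *
plan(.547,-.025,.0955,.07,1,.025,.03); print(85*bot.read_state()['width'])
c=snap('side','side5');W=world(c);I=c['pixels'];p=proj(c,[.55,-.02,.07]).astype(int);r=50
cv2.imwrite('pics/c5.png',cv2.resize(I[p[1]-r:p[1]+r,p[0]-r:p[0]+r,::-1],None,fx=6,fy=6,interpolation=2))"
```

```text
t 10.4 pos [ 0.5476 -0.0236  0.0957] yaw_y 0.0708 F [-2.   1.2  1.2] w 0.575 q6 -0.15
[[-0.0014, -0.0007, 0.0003], np.float64(0.0008)]
48.83677604371477
```

View pics/c5.png

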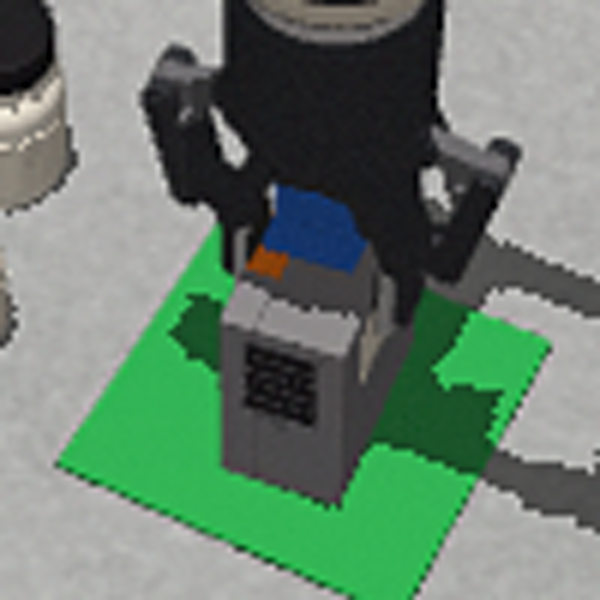

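Force reversed at z=0.0957, so the cartridge has touched the mat. I'll open the jaws gently and then rise straight up.

Call:
servo_tool --moves '[[90, [0, 0, 0], 0], [80, [0, 0.0, 0], 0], [70, [0, 0, 0], 0], [50, [0, 0, 0], 0], [20, [0, 0, 0], 0], [0, [0, 0, 0.0], 0], [0, [0, 0, 0.0], 0], [0, [0, 0, 0], 0]]'

```text
time: 11.12
tool_pos: [0.5495, -0.0239, 0.0961]
tcp_rot: [-2.13, -2.287, 0.036]
wrist_force: [-0.3, -0.1, -0.6]
width: 1.003
```

```bash
python3 -c "
from h import *
plan(.547,-.025,.0955,.07,1,.025,.03); print(85*bot.read_state()['width'])"
```

```text
t 11.12 pos [ 0.5495 -0.0239  0.0961] yaw_y 0.0709 F [-0.3 -0.1 -0.6] w 1.003 q6 -0.15
[[-0.0009, -0.0025, 0.0007], np.float64(0.0009)]
85.26118827648052
```

Call:
servo_tool --moves '[[0, [0, 0, 0], 0], [0, [0, 0.0, -0.01], 0], [0, [0, 0, -0.015], 0], [0, [0, 0, -0.02], 0], [0, [0, 0, -0.025], 0], [0, [0, 0, -0.025], 0], [0, [0, 0, -0.015], 0], [0, [0, 0, -0.01], 0]]'

```text
time: 11.78
tool_pos: [0.5503, -0.0229, 0.2213]
tcp_rot: [-2.126, -2.283, 0.043]
wrist_force: [-0.3, 0.2, 0.8]
width: 1.001
```

```bash
python3 -c "
from h import *
plan(.547,-.025,.20,.07,1,.025,.03); print(85*bot.read_state()['width'])
c=snap('side','side6');c=snap('top','top6')"
```

```text
t 11.78 pos [ 0.5503 -0.0229  0.2213] yaw_y 0.071 F [-0.3  0.2  0.8] w 1.001 q6 -0.15
[[-0.0018, -0.0027, 0.0214], np.float64(0.001)]
85.08383992991118
```

View pics/side6.png

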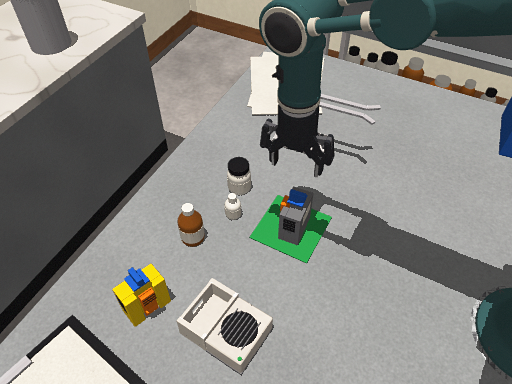

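Cartridge stands upright on the mat at (294,215), released; bottles and jar untouched. Next I measure its pose and plan the 90° turn.

```bash
python3 - <<'E'
from h import *
def rect(P): 
    P=P[~np.isnan(P[:,0])]
    r=cv2.minAreaRect((P[:,:2]*1000).astype(np.float32)); return len(P),np.round(r[0],1),np.round(r[1],1),round(r[2],1)
for nm in('side','top'):
    c=load(nm+'6');W=world(c);I=c['pixels'].astype(int);r,g,b=I[...,0],I[...,1],I[...,2]
    z=W[...,2]; X=W[...,0];Y=W[...,1]
    near=(X>.45)&(X<.65)&(Y>-.12)&(Y<.07)
    blue=(b>100)&(r<90)&(b>g+45)&near
    for n,m in(('fin',blue&(z>.127)),('blue',blue),('top',near&(abs(r-g)<20)&(z>.094)&(z<.104))):
        if m.sum()>4: print(nm,n,rect(W[m]),np.nanmedian(z[m]))
plan(.548,-.0245,.20,-1.50,16,.02,.12)
E
```

```text
side fin (36, array([538.3, -22. ]), array([32.1, 12.4]), 6.1) 0.13475605179171773
side blue (92, array([538., -20.]), array([34.3, 32. ]), 1.4) 0.11829314941410055
side top (443, array([543.1, -22.9]), array([58.8, 91.8]), 3.8) 0.0985801072916441
top fin (5, array([513.9,  -9.5]), array([20.9,  1.9]), 18.6) 0.2794093800070552
top blue (25, array([529.5, -10.2]), array([50.7,  7.3]), 2.7) 0.11795965038086913
top top (290, array([540.1, -24.3]), array([48.9, 88.6]), 4.9) 0.09904121799079613
t 11.88 pos [ 0.5515 -0.023   0.2219] yaw_y 0.0709 F [0.9 0.3 0. ] w 1.002 q6 -0.15
[[-0.001, -0.0026, 0.0198], np.float64(0.12)]
[[-0.0001, -0.0003, 0.0022], np.float64(0.12)]
[[0.0, 0.0, 0.0], np.float64(0.12)]
[[0.0, 0.0, 0.0], np.float64(0.12)]
[[0.0, 0.0, 0.0], np.float64(0.12)]
[[0.0, 0.0, 0.0], np.float64(0.12)]
[[0.0, 0.0, 0.0], np.float64(0.12)]
[[0.0, 0.0, 0.0], np.float64(0.12)]
[[0.0, 0.0, 0.0], np.float64(0.12)]
[[0.0, 0.0, 0.0], np.float64(0.12)]
[[0.0, 0.0, 0.0], np.float64(0.12)]
[[0.0, 0.0, 0.0], np.float64(0.12)]
[[0.0, 0.0, 0.0], np.float64(0.12)]
[[0.0, 0.0, 0.0], np.float64(0.011)]
[[0.0, 0.0, 0.0], np.float64(0.0)]
[[0.0, 0.0, 0.0], np.float64(0.0)]
```

Call:
servo_tool --moves '[[0, [0, 0, 0], 0.06], [0, [0, 0, 0], 0.12], [0, [0, 0, 0], 0.12], [0, [0, 0, 0], 0.12], [0, [0, 0, 0], 0.12], [0, [0, 0, 0], 0.12], [0, [0, 0, 0], 0.12], [0, [0, 0, 0], 0.12]]'

```text
time: 12.55
tool_pos: [0.5457, -0.0226, 0.2124]
tcp_rot: [-2.936, -1.083, 0.07]
wrist_force: [0.6, 0.5, 0.6]
width: 0.999
```

Call:
servo_tool --moves '[[0, [0, 0, 0], 0.12], [0, [0, 0, 0], 0.12], [0, [0, 0, 0], 0.12], [0, [0, 0, 0], 0.1], [0, [0, 0, 0], 0.06], [0, [0, 0, 0], 0.02], [0, [0, 0, 0], 0], [0, [0, 0, 0], 0]]'

```text
time: 13.22
tool_pos: [0.5375, -0.022, 0.1988]
tcp_rot: [-3.13, -0.216, 0.107]
wrist_force: [-0.8, -0.6, -0.4]
width: 1.003
```

```bash
python3 - <<'E'
from h import *
plan(.5395,-.0228,.20,-1.50,6,.02,.06)
print(Rr.from_rotvec(bot.read_state()['tcp_rot']).as_matrix().round(4))
E
```

```text
t 13.22 pos [ 0.5375 -0.022   0.1988] yaw_y -1.4331 F [-0.8 -0.6 -0.4] w 1.003 q6 1.35
[[0.0018, 0.001, -0.0013], np.float64(0.06)]
[[0.0, 0.0, 0.0], np.float64(0.007)]
[[0.0, 0.0, 0.0], np.float64(0.0)]
[[0.0, 0.0, 0.0], np.float64(0.0)]
[[0.0, 0.0, 0.0], np.float64(0.0)]
[[0.0, 0.0, 0.0], np.float64(0.0)]
[[ 0.9882  0.1372 -0.0683]
 [ 0.1374 -0.9905 -0.0026]
 [-0.068  -0.0068 -0.9977]]
```

Call:
servo_tool --moves '[[0, [0, 0, 0], 0.03], [0, [0, 0, 0], 0.03], [0, [0, 0, 0], 0], [0, [0, 0, 0], 0], [0, [0, 0, 0], 0], [0, [0, 0, 0], 0], [0, [0, 0, 0], 0], [0, [0, 0, 0], 0]]'

```text
time: 13.88
tool_pos: [0.5349, -0.0218, 0.1946]
tcp_rot: [-3.136, -0.129, 0.118]
wrist_force: [0.7, 0.5, 1.0]
width: 0.999
```

```bash
cat >> h.py <<'E'
def tilt():
    print('toolz',Rr.from_rotvec(bot.read_state()['tcp_rot']).as_matrix()[:,2].round(4))
E
python3 - <<'E'
from h import *
plan(.5395,-.0228,.20,-1.50,1,.02,.06)
tilt(); print(bot.read_state()['q'].round(3))
E
```

```text
t 13.88 pos [ 0.5349 -0.0218  0.1946] yaw_y -1.489 F [0.7 0.5 1. ] w 0.999 q6 1.41
[[0.0041, 0.0013, -0.0057], np.float64(0.011)]
toolz [-0.0753 -0.0021 -0.9972]
[-0.082  0.095  1.921 -0.009  1.201  1.41 ]
```

Call:
servo_tool --moves '[[0, [0, 0, 0], -0.06], [0, [0, 0, 0], -0.12], [0, [0, 0, 0], -0.12], [0, [0, 0, 0], -0.12], [0, [0, 0, 0], -0.06], [0, [0, 0, 0], 0], [0, [0, 0, 0], 0], [0, [0, 0, 0], 0]]'

```text
time: 14.55
tool_pos: [0.5354, -0.0219, 0.1954]
tcp_rot: [-2.989, -0.896, 0.111]
wrist_force: [0.1, 0.7, -0.7]
width: 0.999
```

```bash
python3 - <<'E'
from h import *
plan(.5395,-.0228,.20,-1.50,1,.02,.06)
tilt(); print(bot.read_state()['q'].round(3))
E
```

```text
t 14.55 pos [ 0.5354 -0.0219  0.1954] yaw_y -0.9896 F [ 0.1  0.7 -0.7] w 0.999 q6 0.91
[[0.0026, 0.0028, -0.0049], np.float64(0.06)]
toolz [-0.0736 -0.0022 -0.9973]
[-0.082  0.094  1.92  -0.009  1.2    0.91 ]
```

Call:
servo_tool --moves '[[0, [0.001, 0.001, 0], 0.07], [0, [0.001, 0.001, 0], 0.12], [0, [0.001, 0, 0], 0.12], [0, [0.001, 0, 0], 0.12], [0, [0, 0, 0], 0.07], [0, [0, 0, 0.0], 0.01], [0, [0, 0, 0], 0], [0, [0, 0, 0], 0]]'

```text
time: 15.22
tool_pos: [0.5404, -0.0219, 0.1953]
tcp_rot: [3.138, 0.068, -0.115]
wrist_force: [-0.3, 0.4, 0.2]
width: 0.998
```

```bash
python3 - <<'E'
from h import *
plan(.5405,-.0228,.16,-1.50,4,.01,.06)
tilt()
E
```

```text
t 15.22 pos [ 0.5404 -0.0219  0.1953] yaw_y -1.5276 F [-0.3  0.4  0.2] w 0.998 q6 1.45
[[0.0008, 0.0003, 0.01], np.float64(-0.0276)]
[[0.0007, 0.0003, 0.01], np.float64(-0.0001)]
[[0.0007, 0.0003, 0.01], np.float64(-0.0)]
[[0.0004, 0.0001, 0.0053], np.float64(-0.0)]
toolz [-0.0731 -0.0022 -0.9973]
```

Call:
servo_tool --moves '[[0, [0.0005, 0.0005, 0.004], -0.014], [0, [0.0005, 0, 0.007], -0.008], [0, [0.0005, 0, 0.007], 0], [0, [0.0005, 0, 0.006], 0], [0, [0.0005, 0, 0.003], 0], [0, [0, 0, 0.0], 0], [0, [0, 0, 0], 0], [0, [0, 0, 0], 0]]'

```text
time: 15.88
tool_pos: [0.5399, -0.0223, 0.1637]
tcp_rot: [-3.137, -0.112, 0.119]
wrist_force: [1.0, -0.5, -0.0]
width: 0.997
```

```bash
python3 - <<'E'
from h import *
plan(.5405,-.0228,.146,-1.50,1,.03,.06)
tilt()
for n in('top','side'):
  c=snap(n,n+'7')
  p=proj(c,[.54,-.023,.12]).astype(int);r=45
  cv2.imwrite(f'pics/c7{n}.png',cv2.resize(c['pixels'][p[1]-r:p[1]+r,p[0]-r:p[0]+r,::-1],(400,400),interpolation=2))
cv2.imwrite('pics/c7.png',np.hstack([cv2.imread('pics/c7top.png'),cv2.imread('pics/c7side.png')]))
plan(.5405,-.0228,.146,-1.50,1,.03,.06)
E
```

```text
t 15.88 pos [ 0.5399 -0.0223  0.1637] yaw_y -1.4999 F [ 1.  -0.5 -0. ] w 0.997 q6 1.42
[[0.0019, 0.0006, 0.0176], np.float64(0.0001)]
toolz [-0.0759 -0.002  -0.9971]
t 15.98 pos [ 0.5401 -0.0224  0.1641] yaw_y -1.4999 F [1.3 0.1 0.1] w 0.995 q6 1.42
[[0.0018, 0.0005, 0.018], np.float64(0.0001)]
```

View pics/c7.png

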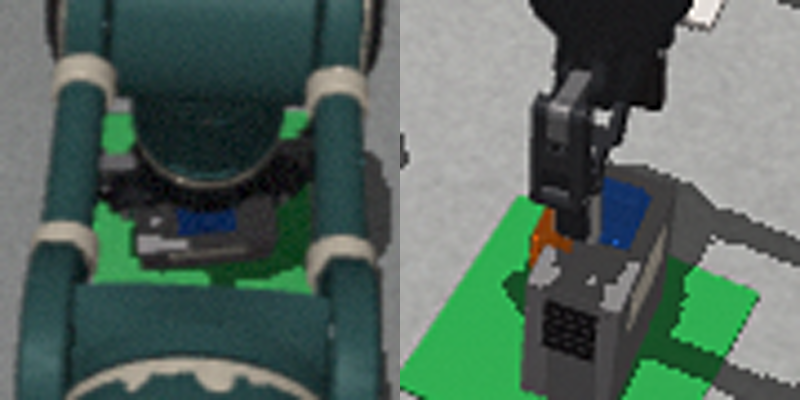

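```bash
python3 - <<'E'
from h import *
c=load('side7');W=world(c);I=c['pixels'].astype(int)
p=proj(c,[.54,-.023,.12]).astype(int);print(p)
s=90/400
for (u,v) in [(555,150),(570,190),(590,190),(572,230),(595,225),(620,215),(645,205)]:
    uu=int(p[0]-45+(u-400)*s);vv=int(p[1]-45+v*s);print(uu,vv,W[vv,uu].round(4),I[vv,uu])
r,g,b=I[...,0],I[...,1],I[...,2];X,Y,z=W[...,0],W[...,1],W[...,2]
m=(b>100)&(r<90)&(b>g+45)&(abs(X-.54)<.06)&(abs(Y+.023)<.05)
P=W[m];print(P.min(0),P.max(0),cv2.minAreaRect((P[:,:2]*1000).astype(np.float32)))
m=(abs(X-.54)<.06)&(Y>0)&(Y<.06)&(z>.13)&(z<.17); P=W[m];print(P.min(0),P.max(0),P.mean(0))
E
```

```text
[296 196]
285 184 [0.5412 0.0472 0.2334] [23 22 24]
289 193 [0.5299 0.051  0.2165] [29 28 30]
293 193 [0.5259 0.0393 0.2064] [22 23 25]
289 202 [0.5351 0.0333 0.1664] [23 25 24]
294 201 [0.5266 0.0272 0.1678] [95 93 93]
300 199 [ 0.5299 -0.019   0.1226] [16 46 95]
306 197 [ 0.5221 -0.0353  0.1164] [26 50 90]
[ 0.52051079 -0.03746446  0.11378124] [ 0.54169611 -0.00599033  0.13751918] ((527.7410888671875, -20.51264190673828), (21.089954376220703, 28.14092254638672), 21.446779251098633)
[0.52411661 0.01905934 0.15145797] [0.54610879 0.03585108 0.16974033] [0.53131685 0.02984144 0.16359143]
```

Call:
servo_tool --moves '[[0, [0.001, 0.0005, 0.003], 0], [0, [0.001, 0, 0.004], 0], [0, [0.001, 0, 0.004], 0], [0, [0.0005, 0, 0.003], 0], [0, [0, 0, 0.002], 0], [0, [0, 0, 0.0], 0], [0, [0, 0, 0], 0], [0, [0, 0, 0], 0]]'

```text
time: 16.65
tool_pos: [0.5434, -0.0227, 0.1469]
tcp_rot: [-3.137, -0.111, 0.115]
wrist_force: [-0.3, 0.1, 0.4]
width: 0.998
```

```bash
python3 - <<'E'
from h import *
plan(.542,-.0228,.146,-1.50,1,.03,.06)
tilt()
E
```

```text
t 16.65 pos [ 0.5434 -0.0227  0.1469] yaw_y -1.4999 F [-0.3  0.1  0.4] w 0.998 q6 1.42
[[-0.0013, -0.0, 0.001], np.float64(0.0001)]
toolz [-0.0734 -0.0022 -0.9973]
```

Good. Next, close on the fin; firmer grip is fine because the fin is solid.

Call:
servo_tool --moves '[[60, [0, 0, 0], 0], [120, [0, 0, 0], 0], [170, [0, 0, 0], 0], [200, [0, 0, 0], 0], [230, [0, 0, 0], 0], [255, [0, 0, 0.0], 0], [255, [0, 0, 0], 0], [255, [0, 0, 0], 0]]' --newtons 50

```text
time: 17.32
tool_pos: [0.5438, -0.0231, 0.1475]
tcp_rot: [3.137, 0.112, -0.113]
wrist_force: [-0.2, -0.8, -0.8]
width: 0.122
```

```bash
python3 - <<'E'
from h import *
plan(.542,-.0228,.146,-1.50,1,.03,.06)
tilt(); print(bot.read_state()['width']*85)
c=snap('side','side8')
p=proj(c,[.54,-.023,.12]).astype(int);r=45
cv2.imwrite(f'pics/c8.png',cv2.resize(c['pixels'][p[1]-r:p[1]+r,p[0]-r:p[0]+r,::-1],(500,500),interpolation=2))
E
```

```text
t 17.32 pos [ 0.5438 -0.0231  0.1475] yaw_y -1.4996 F [-0.2 -0.8 -0.8] w 0.122 q6 1.42
[[-0.0017, -0.0004, 0.0016], np.float64(0.0004)]
toolz [-0.072  -0.0029 -0.9974]
10.328770184705505
```

View pics/c8.png

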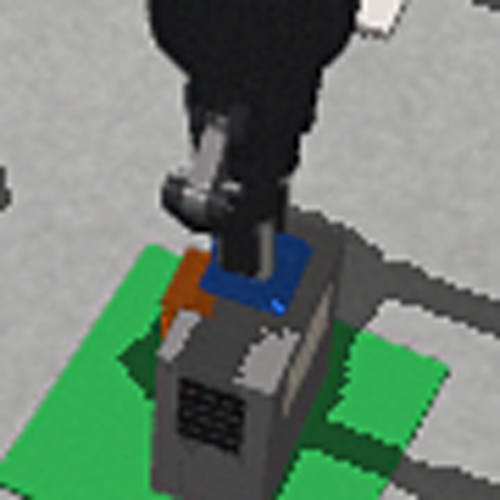

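Call:
servo_tool --moves '[[255, [0, 0, -0.004], 0], [255, [0, 0, -0.007], 0], [255, [0, 0, -0.009], 0], [255, [0, 0, -0.009], 0], [255, [0, 0, -0.009], 0], [255, [0, 0, -0.006], 0], [255, [0, 0, -0.003], 0], [255, [0, 0, 0], 0]]'

```text
time: 18.03
tool_pos: [0.546, -0.0224, 0.1978]
tcp_rot: [-3.137, -0.112, 0.119]
wrist_force: [0.9, 0.3, -4.2]
width: 0.127
```

```bash
python3 - <<'E'
from h import *
plan(.425,-.15,.202,-1.50,9,.022,.06)
tilt(); print(bot.read_state()['width']*85)
E
```

```text
t 18.03 pos [ 0.546  -0.0224  0.1978] yaw_y -1.4998 F [ 0.9  0.3 -4.2] w 0.127 q6 1.42
[[-0.0162, 0.0148, 0.0007], np.float64(0.0002)]
[[-0.0162, 0.0148, 0.0007], np.float64(0.0)]
[[-0.0162, 0.0148, 0.0007], np.float64(0.0)]
[[-0.0162, 0.0148, 0.0007], np.float64(0.0)]
[[-0.0162, 0.0148, 0.0007], np.float64(0.0)]
[[-0.0162, 0.0148, 0.0007], np.float64(-0.0)]
[[-0.0162, 0.0148, 0.0007], np.float64(-0.0)]
[[-0.0161, 0.0148, 0.0007], np.float64(-0.0)]
[[0.0, 0.0, 0.0], np.float64(-0.0)]
toolz [-0.0758 -0.0019 -0.9971]
10.765979417797768
```

Call:
servo_tool --moves '[[255, [-0.01, 0.009, 0], 0], [255, [-0.016, 0.0145, 0], 0], [255, [-0.018, 0.0165, 0.001], 0], [255, [-0.019, 0.0175, 0.001], 0], [255, [-0.019, 0.0175, 0.001], 0], [255, [-0.018, 0.0165, 0.001], 0], [255, [-0.012, 0.014, 0], 0], [255, [-0.006, 0.014, 0], 0]]'

```text
time: 18.7
tool_pos: [0.4288, -0.1539, 0.2009]
tcp_rot: [-3.136, -0.123, 0.124]
wrist_force: [1.5, -0.1, -4.1]
width: 0.126
```

```bash
python3 - <<'E'
from h import *
plan(.407,-.331,.202,-1.50,9,.022,.06)
tilt(); print(bot.read_state()['width']*85)
E
```

```text
t 18.7 pos [ 0.4288 -0.1539  0.2009] yaw_y -1.4927 F [ 1.5 -0.1 -4.1] w 0.126 q6 1.13
[[-0.0044, 0.0216, 0.0001], np.float64(0.0073)]
[[-0.0042, 0.0216, 0.0001], np.float64(0.0)]
[[-0.0042, 0.0216, 0.0001], np.float64(0.0)]
[[-0.0042, 0.0216, 0.0001], np.float64(0.0)]
[[-0.0042, 0.0216, 0.0001], np.float64(0.0)]
[[-0.0042, 0.0216, 0.0001], np.float64(0.0)]
[[-0.0042, 0.0216, 0.0001], np.float64(-0.0)]
[[-0.0042, 0.0216, 0.0001], np.float64(-0.0)]
[[-0.0005, 0.0024, 0.0], np.float64(-0.0)]
toolz [-0.0791 -0.0019 -0.9969]
10.683540362754378
```

Call:
servo_tool --moves '[[255, [-0.005, 0.022, 0], 0.003], [255, [-0.004, 0.024, 0], 0.003], [255, [-0.004, 0.024, 0], 0], [255, [-0.004, 0.024, 0.001], 0], [255, [-0.004, 0.022, 0.001], 0], [255, [-0.003, 0.016, 0], 0], [255, [-0.001, 0.01, 0], 0], [255, [0, 0.004, 0], 0]]'

```text
time: 19.37
tool_pos: [0.4023, -0.3101, 0.1978]
tcp_rot: [-3.134, -0.107, 0.136]
wrist_force: [0.3, 0.1, -3.6]
width: 0.123
```

Call:
servo_tool --moves '[[255, [0, 0.0, 0], 0], [255, [0, 0, 0], 0], [255, [0, 0, 0], 0], [255, [0, 0, 0], 0], [255, [0, 0, 0], 0], [255, [0, 0, 0], 0], [255, [0, 0, 0], 0], [255, [0, 0, 0], 0]]'

```text
time: 20.03
tool_pos: [0.4019, -0.306, 0.1969]
tcp_rot: [-3.13, -0.111, 0.138]
wrist_force: [0.2, -0.2, -3.7]
width: 0.123
```

```bash
python3 - <<'E'
from h import *
plan(.407,-.331,.200,-1.50,2,.022,.06)
tilt(); print(bot.read_state()['width']*85)
for n in('top','side'):
  c=snap(n,n+'9')
E
```

```text
t 20.03 pos [ 0.4019 -0.306   0.1969] yaw_y -1.5001 F [ 0.2 -0.2 -3.7] w 0.123 q6 0.86
[[0.0026, 0.0216, -0.0031], np.float64(-0.0001)]
[[0.0004, 0.0037, -0.0005], np.float64(-0.0)]
toolz [-0.088   0.0031 -0.9961]
10.481418037739568
```

View pics/side9.png

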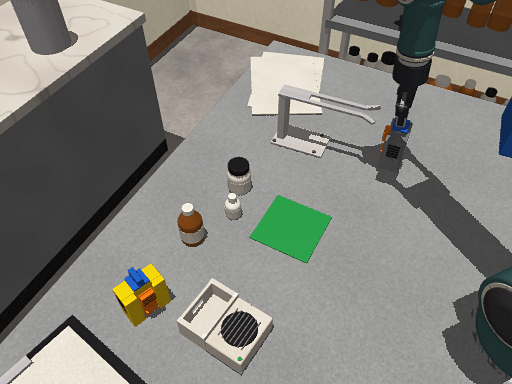

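View pics/top9.png

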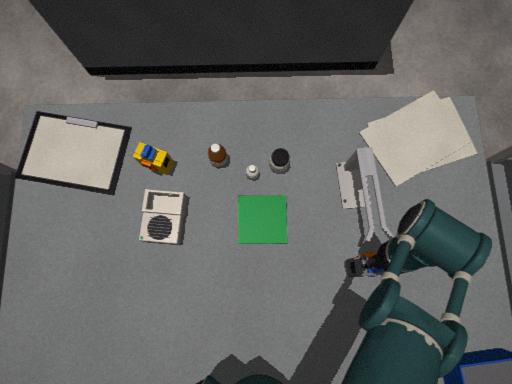

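```bash
cat >> h.py <<'E'
def blue(nm,save=None):
    c=snap(nm,save) if save else bot.read_camera(nm)
    W=world(c);I=c['pixels'].astype(int);r,g,b=I[...,0],I[...,1],I[...,2]
    m=(b>80)&(r<90)&(b>g+40)&(W[...,2]>.1)&(W[...,1]<-.2)&(W[...,1]>-.45)&(W[...,0]>.3)
    P=W[m]; print(nm,len(P),'min',P.min(0).round(4),'max',P.max(0).round(4)); pl=P[(P[:,2]<np.percentile(P[:,2],60))]; 
    R_=cv2.minAreaRect((P[:,:2]*1000).astype(np.float32)); print(np.round(R_[0],1),np.round(R_[1],1),round(R_[2],1)); return c,P
E
python3 - <<'E'
from h import *
for n in('side','top'): 
    c,P=blue(n,n+'9b'); print(np.histogram(P[:,2],np.arange(.15,.2,.003)))
    p=proj(c,[.40,-.31,.16]).astype(int);r=40
    cv2.imwrite(f'pics/c9{n}.png',cv2.resize(c['pixels'][max(0,p[1]-r):p[1]+r,p[0]-r:p[0]+r,::-1],(400,400),interpolation=2))
cv2.imwrite('pics/c9.png',np.hstack([cv2.imread('pics/c9top.png'),cv2.imread('pics/c9side.png')]))
E
```

```text
side 101 min [ 0.378  -0.3069  0.1621] max [ 0.4133 -0.2823  0.1865]
[ 395.5 -294.9] [35.1 20.2] 8.6
(array([ 0,  0,  0,  0, 15, 43, 12,  5,  5,  4,  5, 10,  2,  0,  0,  0]), array([0.15 , 0.153, 0.156, 0.159, 0.162, 0.165, 0.168, 0.171, 0.174,
       0.177, 0.18 , 0.183, 0.186, 0.189, 0.192, 0.195, 0.198]))
top 13 min [ 0.3808 -0.2985  0.1646] max [ 0.3884 -0.2878  0.1696]
[ 385.3 -292.8] [8.8 9.2] 19.6
(array([0, 0, 0, 0, 2, 8, 3, 0, 0, 0, 0, 0, 0, 0, 0, 0]), array([0.15 , 0.153, 0.156, 0.159, 0.162, 0.165, 0.168, 0.171, 0.174,
       0.177, 0.18 , 0.183, 0.186, 0.189, 0.192, 0.195, 0.198]))
```

View pics/c9.png

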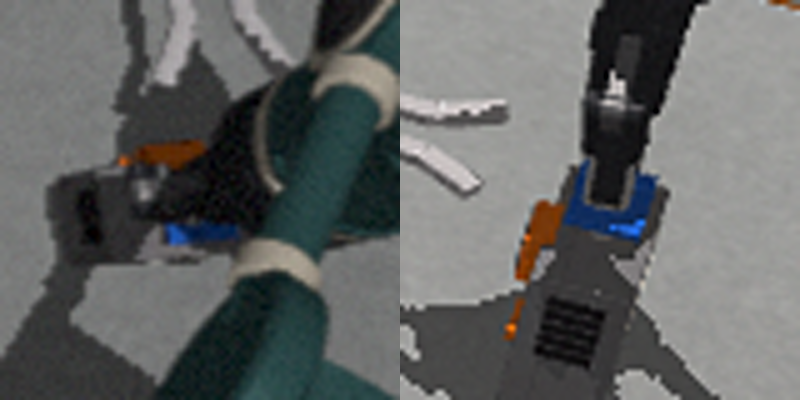

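Call:
servo_tool --moves '[[255, [0, 0.004, -0.0005], 0], [255, [0.001, 0.005, -0.0005], 0], [255, [0.001, 0.005, -0.0005], 0], [255, [0.001, 0.004, -0.0005], 0], [255, [0, 0.003, 0], 0], [255, [0, 0.001, 0], 0], [255, [0, 0, 0], 0], [255, [0, 0, 0], 0]]'

```text
time: 20.9
tool_pos: [0.4072, -0.3317, 0.1986]
tcp_rot: [-3.131, -0.109, 0.138]
wrist_force: [-0.0, 0.4, -4.0]
width: 0.121
```

```bash
cat >> h.py <<'E'
ax=np.array([.9975,.0705]);nx=np.array([-.0705,.9975]);seat=np.array([.6318,-.3146])
def rel(off=(-.0058,.001),dz=.0355):
    s=bot.read_state();p=s['tool_pos'];d=p[:2]+np.array(off)-seat
    M=Rr.from_rotvec(s['tcp_rot']).as_matrix()
    print('t',s['time'].__round__(2),'neck rail a',(d@ax).round(4),'lat',(d@nx).round(4),'z',round(p[2]-dz-.16,4),'F',s['wrist_force'].round(1),'yaw',np.arctan2(M[1,1],M[0,1]).round(4),'tz',M[:,2].round(4),'w',round(s['width']*85,1))
E
python3 - <<'E'
from h import *
rel()
E
```

```text
t 20.9 neck rail a -0.231 lat 0.0002 z 0.0031 F [-0.   0.4 -4. ] yaw -1.5018 tz [-0.0878  0.0025 -0.9961] w 10.3
```

Call:
servo_tool --moves '[[255, [0.005, 0, -0.0005], 0], [255, [0.007, 0, -0.0007], 0], [255, [0.008, 0, -0.0007], 0], [255, [0.008, 0, -0.0008], 0], [255, [0.007, 0, -0.0007], 0], [255, [0.005, 0, -0.0005], 0], [255, [0.002, 0, -0.0002], 0], [255, [0, 0, 0], 0]]'

```text
time: 21.57
tool_pos: [0.455, -0.3275, 0.1988]
tcp_rot: [-3.131, -0.111, 0.136]
wrist_force: [-0.5, -0.5, -3.2]
width: 0.123
```

```bash
python3 - <<'E'
from h import *
rel()
for n in('side','top'): 
    c,P=blue(n,n+'10'); print(np.histogram(P[:,2],np.arange(.15,.2,.003))[0])
    p=proj(c,[.45,-.325,.16]).astype(int);r=40
    cv2.imwrite(f'pics/c9{n}.png',cv2.resize(c['pixels'][max(0,p[1]-r):p[1]+r,p[0]-r:p[0]+r,::-1],(400,400),interpolation=2))
cv2.imwrite('pics/c10.png',np.hstack([cv2.imread('pics/c9top.png'),cv2.imread('pics/c9side.png')]))
E
```

```text
t 21.57 neck rail a -0.183 lat 0.001 z 0.0033 F [-0.5 -0.5 -3.2] yaw -1.5005 tz [-0.087   0.003  -0.9962] w 10.5
side 97 min [ 0.431  -0.3294  0.1639] max [ 0.4662 -0.3057  0.1873]
[ 448.1 -315.2] [35.  20.6] 14.2
[ 0  0  0  0  3 33 27  8  2  7  3  6  8  0  0  0]
top 17 min [ 0.4332 -0.3203  0.1663] max [ 0.4435 -0.3102  0.172 ]
[ 438.4 -315.2] [10.4 10. ] 1.5
[ 0  0  0  0  0  5 11  1  0  0  0  0  0  0  0  0]
```

View pics/c10.png

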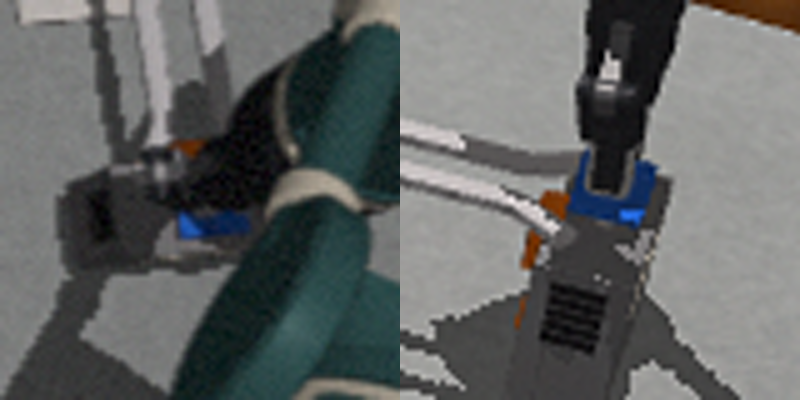

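Call:
servo_tool --moves '[[255, [0.005, 0.001, -0.0005], 0], [255, [0.007, 0.001, -0.0007], 0], [255, [0.008, 0, -0.0008], 0], [255, [0.008, 0, -0.0008], 0], [255, [0.008, 0, -0.0008], 0], [255, [0.006, 0, -0.0006], 0], [255, [0.002, 0, -0.0002], 0], [255, [0, 0, 0], 0]]'

```text
time: 22.33
tool_pos: [0.503, -0.3265, 0.1991]
tcp_rot: [-3.13, -0.109, 0.137]
wrist_force: [-0.3, 1.0, -3.5]
width: 0.121
```

```bash
python3 - <<'E'
from h import *
rel()
for n in('side',): 
    c,P=blue(n,n+'11')
    p=proj(c,[.50,-.325,.16]).astype(int);r=40
    cv2.imwrite(f'pics/c11.png',cv2.resize(c['pixels'][max(0,p[1]-r):p[1]+r,p[0]-r:p[0]+r,::-1],(500,500),interpolation=2))
E
```

```text
t 22.33 neck rail a -0.135 lat -0.0014 z 0.0036 F [-0.3  1.  -3.5] yaw -1.5019 tz [-0.0873  0.0032 -0.9962] w 10.2
side 99 min [ 0.4789 -0.3299  0.1625] max [ 0.5139 -0.3061  0.1889]
[ 496.5 -318. ] [35.  23.2] 1.6
```

View pics/c11.png

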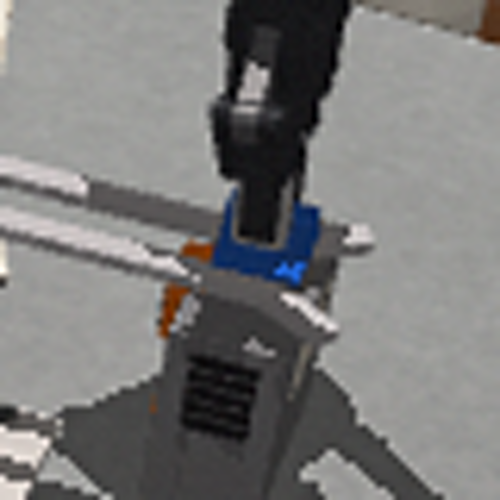

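Call:
servo_tool --moves '[[255, [0.005, -0.0003, -0.0005], 0], [255, [0.007, 0, -0.0007], 0], [255, [0.008, 0, -0.0008], 0], [255, [0.008, 0, -0.0008], 0], [255, [0.008, 0, -0.0008], 0], [255, [0.006, 0, -0.0006], 0], [255, [0.002, 0, -0.0002], 0], [255, [0, 0, 0], 0]]'

```text
time: 23.05
tool_pos: [0.5515, -0.3227, 0.1993]
tcp_rot: [-3.13, -0.108, 0.137]
wrist_force: [-0.2, 0.2, -4.4]
width: 0.126
```

```bash
python3 -c "
from h import *
rel()"
```

```text
t 23.05 neck rail a -0.0864 lat -0.001 z 0.0038 F [-0.2  0.2 -4.4] yaw -1.5022 tz [-0.0876  0.0035 -0.9961] w 10.7
```

Call:
servo_tool --moves '[[255, [0.005, 0, -0.0003], 0], [255, [0.007, 0, -0.0007], 0], [255, [0.008, 0, -0.0008], 0], [255, [0.008, 0, -0.0008], 0], [255, [0.008, 0, -0.0008], 0], [255, [0.006, 0, -0.0006], 0], [255, [0.002, 0, -0.0002], 0], [255, [0, 0, 0], 0]]'

```text
time: 23.72
tool_pos: [0.6004, -0.3192, 0.1991]
tcp_rot: [-3.13, -0.108, 0.138]
wrist_force: [-0.3, 0.4, -3.2]
width: 0.123
```

```bash
python3 -c "
from h import *
rel()
c,P=blue('side','side12')
p=proj(c,[.6,-.32,.16]).astype(int);r=40
cv2.imwrite(f'pics/c12.png',cv2.resize(c['pixels'][max(0,p[1]-r):p[1]+r,p[0]-r:p[0]+r,::-1],(500,500),interpolation=2))
"
```

```text
t 23.72 neck rail a -0.0373 lat -0.001 z 0.0036 F [-0.3  0.4 -3.2] yaw -1.5022 tz [-0.0881  0.0038 -0.9961] w 10.5
side 94 min [ 0.5757 -0.3252  0.1644] max [ 0.6109 -0.2966  0.1899]
[ 593.4 -310.8] [34.6 26.6] 4.7
```

View pics/c12.png

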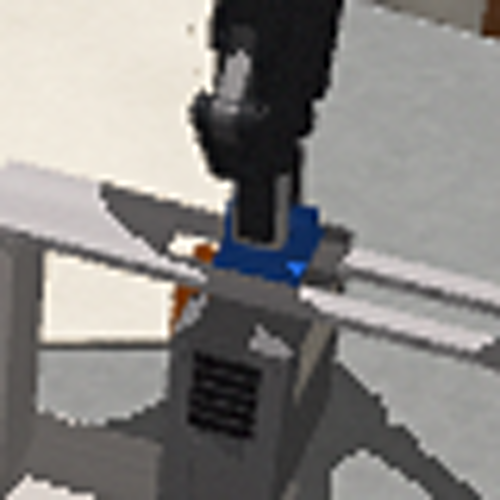

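Call:
servo_tool --moves '[[255, [0.004, 0, -0.0003], 0], [255, [0.005, 0, -0.0005], 0], [255, [0.005, 0, -0.0005], 0], [255, [0.005, 0, -0.0005], 0], [255, [0.005, 0, -0.0005], 0], [255, [0.003, 0, -0.0003], 0], [255, [0.002, 0, -0.0002], 0], [255, [0.001, 0, 0], 0]]'

```text
time: 24.43
tool_pos: [0.6325, -0.3171, 0.1991]
tcp_rot: [-3.129, -0.107, 0.139]
wrist_force: [0.3, -0.2, -4.0]
width: 0.123
```

```bash
python3 -c "
from h import *
rel()"
```

```text
t 24.43 neck rail a -0.0052 lat -0.0011 z 0.0036 F [ 0.3 -0.2 -4. ] yaw -1.5029 tz [-0.0891  0.0041 -0.996 ] w 10.4
```

Call:
servo_tool --moves '[[255, [0.001, 0, 0], 0], [255, [0.001, 0, 0], 0], [255, [0.001, 0, -0.0001], 0], [255, [0.001, 0, -0.0001], 0], [255, [0.001, 0, -0.0001], 0], [255, [0.001, 0, -0.0001], 0], [255, [0.001, 0, -0.0001], 0], [255, [0.001, 0, -0.0001], 0]]'

```text
time: 25.1
tool_pos: [0.6365, -0.3168, 0.1987]
tcp_rot: [-3.127, -0.106, 0.156]
wrist_force: [-5.0, -0.7, -0.7]
width: 0.121
```

```bash
python3 -c "
from h import *
rel()"
```

```text
t 25.1 neck rail a -0.0012 lat -0.0011 z 0.0032 F [-5.  -0.7 -0.7] yaw -1.5037 tz [-0.0997  0.0053 -0.995 ] w 10.3
```

Call:
servo_tool --moves '[[255, [0, 0, 0.0005], 0], [255, [0, 0, 0.001], 0], [255, [0, 0, 0.001], 0], [255, [0, 0, 0.001], 0], [255, [0, 0, 0.0005], 0], [255, [0, 0, 0.0], 0], [255, [0, 0, 0], 0], [255, [0, 0, 0], 0]]'

```text
time: 25.77
tool_pos: [0.6363, -0.3171, 0.1956]
tcp_rot: [-3.128, -0.106, 0.154]
wrist_force: [-3.1, -0.2, -0.4]
width: 0.122
```

```bash
python3 -c "
from h import *
rel()
c,P=blue('side','side13')
"
```

```text
t 25.77 neck rail a -0.0014 lat -0.0014 z 0.0001 F [-3.1 -0.2 -0.4] yaw -1.5038 tz [-0.0986  0.0045 -0.9951] w 10.4
side 92 min [ 0.6114 -0.3312  0.1617] max [ 0.6473 -0.2956  0.1846]
[ 629.6 -311.9] [35.6 33.6] 9.1
```

Call:
servo_tool --moves '[[225, [0, 0, 0.0005], 0], [215, [0, 0, 0], 0], [200, [0, 0, 0], 0], [185, [0, 0, 0], 0], [170, [0, 0, 0], 0], [150, [0, 0, 0.0], 0], [130, [0, 0, 0], 0], [110, [0, 0, 0], 0]]'

```text
time: 26.48
tool_pos: [0.6423, -0.3178, 0.199]
tcp_rot: [-3.134, -0.107, 0.131]
wrist_force: [-0.6, 0.1, 0.4]
width: 0.565
```

```bash
python3 -c "
from h import *
rel()
c,P=blue('side','side14')
p=proj(c,[.63,-.32,.16]).astype(int);r=45
cv2.imwrite(f'pics/c14.png',cv2.resize(c['pixels'][max(0,p[1]-r):p[1]+r,p[0]-r:p[0]+r,::-1],(500,500),interpolation=2))
"
```

```text
t 26.48 neck rail a 0.0045 lat -0.0025 z 0.0035 F [-0.6  0.1  0.4] yaw -1.5031 tz [-8.370e-02  5.000e-04 -9.965e-01] w 48.1
side 106 min [ 0.6115 -0.333   0.1614] max [ 0.6448 -0.2955  0.1846]
[ 629.3 -313.6] [35.3 34.3] 8.5
```

View pics/c14.png

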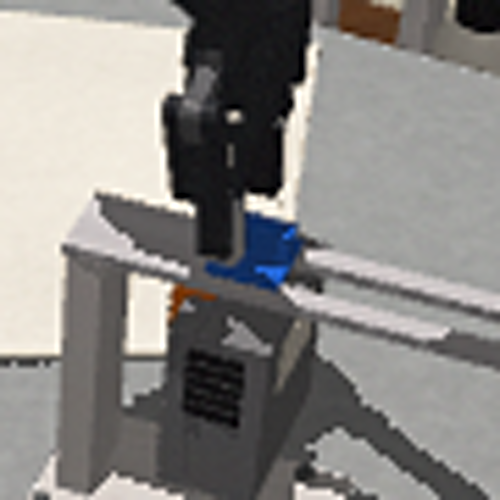

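Released, and it hangs on the rail. Now to retreat upward.

Call:
servo_tool --moves '[[90, [0, 0, -0.002], 0], [80, [0, 0, -0.006], 0], [80, [0, 0, -0.012], 0], [80, [0, 0, -0.016], 0], [80, [0, 0, -0.02], 0], [80, [0, 0, -0.02], 0], [80, [0, 0, -0.02], 0], [80, [0, 0, -0.02], 0]]'

```text
time: 27.2
tool_pos: [0.65, -0.3167, 0.317]
tcp_rot: [-3.128, -0.106, 0.146]
wrist_force: [0.1, -0.5, -0.2]
width: 0.685
```

Call:
servo_tool --moves '[[80, [-0.02, 0, -0.01], 0], [80, [-0.03, 0, -0.005], 0], [80, [-0.03, 0, 0], 0], [80, [-0.03, 0, 0], 0], [80, [-0.02, 0, 0], 0], [80, [0, 0, 0], 0], [80, [0, 0, 0], 0], [80, [0, 0, 0], 0]]'

```text
time: 27.87
tool_pos: [0.5227, -0.3273, 0.3642]
tcp_rot: [3.132, 0.108, -0.109]
wrist_force: [-0.2, -0.0, 0.3]
width: 0.686
```

```bash
python3 -c "
from h import *
rel()
for n in('side','top'):
  c,P=blue(n,n+'15'); print(np.histogram(P[:,2],np.arange(.15,.2,.003))[0])
  F=P[P[:,2]>.178]; print('fin',F.mean(0),cv2.minAreaRect((F[:,:2]*1000).astype(np.float32)))
  p=proj(c,[.63,-.32,.14]).astype(int);r=45
  cv2.imwrite(f'pics/c9{n}.png',cv2.resize(c['pixels'][max(0,p[1]-r):p[1]+r,p[0]-r:p[0]+r,::-1],(400,400),interpolation=2))
cv2.imwrite('pics/c15.png',np.hstack([cv2.imread('pics/c9top.png'),cv2.imread('pics/c9side.png')]))
"
```

```text
t 27.87 neck rail a -0.1154 lat -0.0035 z 0.1687 F [-0.2 -0.   0.3] yaw -1.5017 tz [-0.0695 -0.008  -0.9976] w 58.3
side 167 min [ 0.6118 -0.361   0.1434] max [ 0.6469 -0.2947  0.1858]
[ 630.9 -327.7] [35.7 63.7] 7.3
[ 0  0  0  6 42 25 11 13 15 16 29  9  0  0  0  0]
fin [ 0.62812886 -0.31359209  0.1814976 ] ((629.5050048828125, -314.237060546875), (34.424217224121094, 16.5131893157959), 11.349055290222168)
top 165 min [ 0.6145 -0.3356  0.1591] max [ 0.6496 -0.2978  0.1884]
[ 632.3 -316.9] [34.7 37.6] 3.2
[ 0  0  0  6 35 48  8  3  1  5 30 25  4  0  0  0]
fin [ 0.63183728 -0.31482993  0.18278777] ((632.2481079101562, -314.9644470214844), (34.675045013427734, 13.050009727478027), 0.9066471457481384)
```

View pics/c15.png

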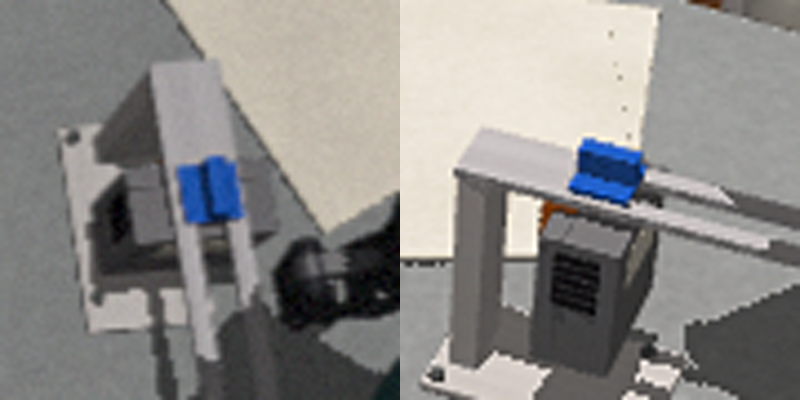

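View pics/side15.png

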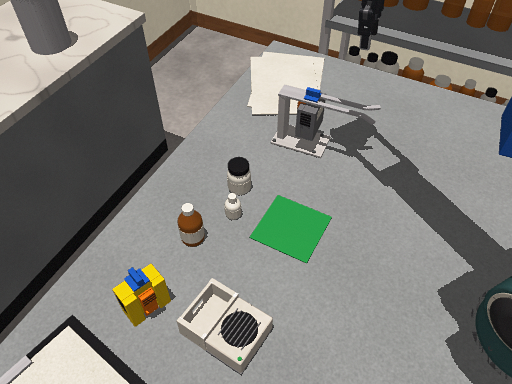

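The cartridge hangs level at the closed end. The top camera puts the fin at (0.632, −0.315), which matches the computed seat, with the fin top at about 0.183 m. Bystanders are where they were and the arm is clear, so I'm handing in.

```bash
python3 -c "
from h import *
s=bot.read_state();print(s['joint_vel'].round(3))
print(bot.finish_job())"
```

```text
[ 0.005  0.016  0.007 -0.001 -0.003  0.001]
the job is handed in; nothing more can be done
None
```

The job is done and handed in at about 28 s of the 67 s allowed. I squeezed the snap tab, lifted the cartridge out of the filter unit and stood it upright on the green mat, released. I then took it again by the blue fin, slid its neck along the rail until it touched the closed end, lowered it onto the bars and let go.

- **Hanging position:** the top camera puts the fin within about 1 mm of the rail seat, at the height expected for the head plate resting on the bars (fin top about 0.183 m). The side camera reads about 2 mm short of the seat. Both are within the 8 mm allowed.
- **Bottles and jar:** the last side picture shows all three standing where they were at the start. I compared them by eye and did not measure the shift.
- **Tool tilt:** the tool drifted up to about 0.1 rad off vertical during the moves, which I could not correct through the interface. The cartridge looked upright in the last pictures, but I did not measure its tilt.

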